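# Load a shaft blank into the rotary drilling fixture

### The arm

A 6-joint arm with a two-finger parallel gripper is mounted at the origin on the work surface. World frame = base frame: x ahead of the robot, y to its left, z up, the work surface at z = 0. Lengths are in mm, angles in rad, forces in N, time in s.
With the tool pointing down it reaches from about 275 to 825 mm from the base axis. Payload 4.9 kg.
Tool frame: the origin (TCP) lies between the finger pads; the fingertips stand 17 mm ahead of it and the grasp point (between the pads) lies 2 mm behind it; z points along the fingers, x is the direction in which the jaws open and shut, and the axes are right-handed (so a half turn about z gives the same grasp; the last joint's range is limited). The gripper opens to 85 mm and grips with 20 to 120 N. Pads are 22 mm wide; open, the fingers measure 114 mm over their backs; the gripper's body (76 mm by 85 mm) begins 54 mm behind the grasp point. The pads swing forward as they close: fully open they stand 13 mm farther back than shut.
Start: joints at [-1.344, 0.326, -0.193, 1.052, 0, 1.437], TCP at [194.175, -514.601, 248.281] pointing down, gripper open.
Joint ranges: [-2.65, 2.65], [-0.97, 1.79], [-1.3, 1.35], [-1.93, 2.1], [-1.47, 1.37], [-3.14, 3.14]. Speed limits (rad/s): [2.57, 2.57, 3.14, 3.14, 3.14, 3.14].

### API

Orientations are given as [roll, pitch, yaw] about the fixed x, y, z axes, in that order (R = Rz(yaw) Ry(pitch) Rx(roll)).
In Python, from cell import * gives the robot as it stands. The module is installed in compiled form; this text tells all that it offers.
- The arm moves only by the tool arm_command, never from a script. Its argument "plan" is a list of rows, each a list of 2 entries, a list of its own where there are three numbers: the shift along the tool's x, y, z in mm, then the turn, a rotation vector about the tool's x, y, z in rad. In form: [[[x, y, z], [rx, ry, rz]], ...]. A call has 1 to 5 rows; each row shifts and turns the commanded pose from where the row before left it, along the tool's axes as they then stand; what a row does not reach is not made up. A row lasts 1/8 s, in which the tool goes at most 62.5 mm and 10.7 degrees, less where a joint would pass 70% of its speed; a pose out of reach is approached as far as the arm can. A call with a gripper value outside its range is refused whole. "grip" is the opening in per cent of the stroke, from 0 (shut) to 100 (fully open), set as the call begins (left out, the last holds). The fingers move at their own pace and stop on an object; "grip_force" is the grip in N (left out, the last holds). Time passes only in rows, so rows that do not move let the fingers close. It gives the time, the measured TCP pose, the force and the opening at its end, in the units of the state.
- observe(): the state, without advancing time (a new reading comes with each control period).
- read_camera(name): name is "side" or "top"; returns a dict with "image" (400x640x3 uint8, blue, green, red), "z_map" (400x640 float32, mm along the optical axis (not along the pixel's ray), 0 where there is no reading), "camera_matrix" (3x3 intrinsics, pixels), "world_from_camera" (4x4, takes a point from camera to world coordinates). Camera axes: x right, y up, looking along -z (the intrinsics and any distortion apply to the point x, -y, -z); pixel columns grow to the right and rows downward; lengths in mm; the calibration is good to about 2 mm. A picture is of the moment at which its call begins.
- sign_off(): hands the job in, once; it reports no verdict.
Trained networks look in the newest picture that a camera, given by its name, has taken for a name from the list of things; names that differ only in an ending like _2 or _b are one class to them, and where a whole thing is asked for, a point or a joint stands for the part that bears it (a point fixed in the world has none). Each returns a list of dicts, best first, with "score" (0 to 1); they miss things now and then, are a little off and sometimes report something else, mostly with a low value. They report only what shows in the picture. A call takes as long as a camera call.
- search_frame(query, camera): "point" ([row, column] in pixels, amid what is visible of it).
- silhouettes(query, camera): "pixels" (400x640 bool, what is visible of it) and "point" ([row, column] in pixels, amid what is visible of it).
- landmark_of(query, camera): "point" ([row, column] in pixels: a listed point, or the origin of a listed thing).
The state is a dict: "t": time; "joint_positions": joint angles; "qvel": joint speeds; "joint_efforts": joint torques, N m; "tool_pos": TCP position; "tool_rot": TCP orientation; "force": force on the tool from outside, world axes, zero at the start; "torque": the same for the moment, N m; "width": finger opening in mm.
Only numpy, scipy, OpenCV 4.12 (cv2) and the standard library are available. Lean on these libraries where they do the work, as an engineer would, in place of code of your own. Each camera call takes 0.05 s, during which the arm holds its last target.

### The job

Load the bright steel shaft blank from the orange rack into the drilling fixture: first turn the index wheel so that the empty nest lines up with the red pointer, then lower the blank into the nest's two V-blocks, centred lengthways and not dropped, and let go. With it seated, swing the nest's clamp arm over and push it firmly down on the blank, leaving the wheel lined up; leave the black shafts and everything else on the table where they are.

Things in the scene. Friction and masses are not known exactly. Their poses are not given: they have to be found in the camera images.
- shaft_center (a point): centre of the shaft blank to load, the only bright steel shaft on the orange rack: body 26 mm in diameter, 90 mm long, plus a 12 mm stub 10 mm long on each end; about 0.4 kg. Its y axis runs along the shaft (rolled to any angle about it). It lies level, axis 45 mm above the table, in any of the rack's three places
- rack: shaft rack standing on the table, origin under its middle: grey base 200 (x) x 100 (y) x 8 mm; shafts lie along its y, in three places 62 mm apart along x (36 mm free between shafts). Each place is two notched orange blocks 12 mm thick, tops 42 mm high, that leave the middle 50 mm of the shaft free underneath. Fixed
- dark1_center (a point): centre of a finished black shaft of the same size lying on the rack, y axis along it: to be left there
- dark2_center (a point): centre of the other finished black shaft on the rack: to be left there
- wheel_axle (a point): middle of the drilling fixture's index wheel, a level dark grey disc 330 mm across; on the axle, at the disc's top face, 42 mm above the table. x axis: from the red pointer across the wheel to the drill. Four alike nests every 90 degrees, 105 mm from the axle; three hold clamped shafts (clamps up to 90 mm above the disc), the fourth is empty, its clamp arm standing up
- drill (a point): tip of the fixed horizontal drill unit (teal head, grey motor) on the wheel's far side from the pointer, 174 mm from the axle, 87 mm above the table; the unit reaches 185 mm farther out along the wheel_axle x axis, is up to 150 mm wide and 126 mm tall
- wheel (a joint): angle of the index wheel in rad, growing anticlockwise seen from above; 0 (or any whole turn) when the empty nest is exactly at the loading point. It turns endlessly both ways, stiffly (about 2.5 N at a grip post), and stays where it is left
- post0 (a point): one of four upright posts for turning the wheel by hand, 150 mm from the axle, between the nests: a 14 mm stem with a round blue grip 24 mm in diameter, 55 to 95 mm above the disc. This point is on its axis, 80 mm above the disc (122 mm above the table). It stands 45 degrees anticlockwise (from above) of the empty nest
- post1 (a point): the same on the post 135 degrees anticlockwise of the empty nest
- post2 (a point): the same on the post 225 degrees anticlockwise of the empty nest
- post3 (a point): the same on the post 315 degrees anticlockwise of the empty nest
- load_point (a point): where the empty nest's seat point must come to: 105 mm from the axle straight towards the red pointer block, which stands just outside the wheel's rim on the robot's side (12 to 34 mm above the table); 87 mm above the table. Does not turn with the wheel
- nest_seat (a point): where the centre of a seated 26 mm shaft lies in the empty nest, 45 mm above the disc, turning with the wheel. y along the V groove (level, square to the radius), x towards the axle. Two dark 90 degree V-blocks, 18 mm thick, 44 mm wide, centred 31 mm either side along y (44 mm free between them), V tops 44 mm above the disc; nest plate between them 6 mm thick
- clamp_pivot (a point): pivot of the empty nest's clamp arm, 72 mm from the seat point towards the axle, 75 mm above the disc (117 mm above the table), turning with the wheel; axes as nest_seat, pivot pin along y. Its two bracket cheeks, 30 mm over all, stand 61 to 83 mm from the seat point, 86 mm tall
- clamp (a joint): angle of the clamp arm in rad: 0 = shut, arm level with its pressure screw on a seated shaft; grows as it swings up and over towards the axle. Starts open, 1.75 to 1.98 (stop at 2.0). The pivot is stiff (3 to 5 N at the grip moves it): the arm stays wherever it is left, and once pushed down hard on the shaft it stays pressed on it. With no shaft below, its stop is at -0.12
- clamp_grip (a point): centre of the black cross grip on the end of the clamp arm: a bar 22 mm in diameter, 36 mm long along the nest's y (level, flat ends), 117 mm from the pivot; the arm is a bar 14 mm wide and 10 mm thick. Open, it stands over the wheel's middle, about 228 mm above the table; shut, it lies 45 mm outside the shaft's axis, 117 mm above the table
- motor: bystander, not to be disturbed: a small stepper motor, 42 mm square, 62 mm tall with its thin shaft up; origin at its underside
- oil: bystander, not to be disturbed: a white squeeze bottle with an orange cap, 42 mm across, 105 mm tall; origin at its underside
- bearing: bystander, not to be disturbed: a steel ball-bearing ring, 42 mm across, 12 mm thick; origin at its underside
- screwdriver: bystander, not to be disturbed: an orange-handled screwdriver, 170 mm long, lying flat; origin at its underside
- caliper: bystander, not to be disturbed: a black and steel digital caliper, 150 mm long, lying flat; origin at its underside
- board: bystander, not to be disturbed: a green circuit board, 70 x 55 mm, parts up to 14 mm tall; origin at its underside
- torch: bystander, not to be disturbed: an orange and black hand torch, 110 mm long, 34 mm thick, lying flat; origin at its underside

How it is judged:
By the outcome, as a careful person would: the job done as asked, in the order asked, and still so for the second after the job is handed in, with the robot touching nothing.
It also fails if it takes over 72 s, if anything falls off the work surface, if the arm or the gripper's body presses on something with over 40 N, if the wrist force passes 120 N, or if a joint passes its speed limit or range.

## Working session

There is one attempt and no reset: what is moved stays moved. The work goes in short steps, Python scripts to look and compute and a tool call to move; the robot and the scene stay as the last step left them, time stands still between calls to the robot, and variables do not carry over. Pictures are saved under pics/ and viewed, and the job is handed in when it is done.

Besides the shell and the picture viewer there is one more tool, called after ">>>" as a command line: name --argument value ..., lists and objects as JSON in quotes. arm_command: Moves the arm, as the interface text tells. Its arguments: {"type":"object","properties":{"plan":{"type":"array"},"grip":{"type":"number"},"grip_force":{"type":"number"}},"required":["plan"]}

```bash
mkdir -p pics
cat > h.py <<'E'
from cell import *
import numpy as np, cv2
from scipy.spatial.transform import Rotation as R
def px2w(cam,r,c,z=None):
    K=cam["camera_matrix"];T=cam["world_from_camera"]
    d=np.array([(c-K[0,2])/K[0,0],-(r-K[1,2])/K[1,1],-1.])
    o=T[:3,3];dw=T[:3,:3]@d
    if z is None:
        zz=cam["z_map"][int(round(r)),int(round(c))]
        return o+dw*zz
    return o+dw*(z-o[2])/dw[2]
E
python3 - <<'E'
from h import *
print(observe())
for n in("top","side"):
    c=read_camera(n); cv2.imwrite(f"pics/{n}0.png",c["image"])
    print(n,c["camera_matrix"].tolist(),np.round(c["world_from_camera"],3).tolist())
    for q in ["shaft_center","rack","dark1_center","dark2_center","wheel_axle","drill","post0","post1","post2","post3","load_point","nest_seat","clamp_pivot","clamp_grip"]:
        r=landmark_of(q,n)
        for d in r[:4]:
            p=d["point"]; print(q,np.round(p,1),round(d["score"],2),np.round(px2w(c,*p),0))
E
```

```text
{'t': 0.0, 'joint_positions': array([-1.34420190e+00,  3.26934764e-01, -1.93582758e-01,  1.05198560e+00,
       -1.35210185e-05,  1.43660108e+00]), 'qvel': array([-3.66080795e-05,  2.11037031e-03,  1.32568856e-03, -1.36750265e-04,
        9.34106675e-04,  1.37162385e-03]), 'joint_efforts': array([-1.37563661e-04, -4.43392861e+01,  2.62444210e+01,  1.51871075e-02,
       -1.44407327e-04, -1.16229021e-06]), 'tool_pos': array([ 194.04295193, -514.04956265,  247.50719269]), 'tool_rot': array([-3.14137770e+00,  1.69325626e-03, -1.21000646e+00]), 'force': array([0.57075359, 0.21565702, 0.48503312]), 'torque': array([-0.00427423, -0.00084221,  0.02852665]), 'width': 85.22143093767869}
top [[419.63966820368177, 0.0, 319.09516274846214], [0.0, 419.63966820368177, 207.08145647247133], [0.0, 0.0, 1.0]] [[0.024, 0.995, -0.094, 415.87], [-1.0, 0.022, -0.02, -7.198], [-0.017, 0.094, 0.995, 1302.65], [0.0, 0.0, 0.0, 1.0]]
rack [193.8 266.2] 0.75 [570. 177.  56.]
rack [194.4 438.8] 0.34 [ 569. -317.  137.]
dark1_center [190.8 266.7] 0.69 [579. 175.  59.]
dark2_center [210.5 260.6] 0.72 [520. 192.  5
[... 2302 characters left out ...]
.56 [581.  -6. 123.]
post1 [151.9 296.8] 0.83 [ 716. -161.  123.]
post1 [176.2 386.3] 0.63 [ 423. -151.  121.]
post1 [145.  359.7] 0.63 [ 569. -308.  120.]
post1 [184.5 312.3] 0.56 [581.  -6. 123.]
post2 [151.9 296.8] 0.83 [ 716. -161.  123.]
post2 [176.2 386.3] 0.63 [ 423. -151.  121.]
post2 [145.  359.7] 0.63 [ 569. -308.  120.]
post2 [184.5 312.3] 0.56 [581.  -6. 123.]
post3 [151.9 296.8] 0.83 [ 716. -161.  123.]
post3 [176.2 386.3] 0.63 [ 423. -151.  121.]
post3 [145.  359.7] 0.63 [ 569. -308.  120.]
post3 [184.5 312.3] 0.56 [581.  -6. 123.]
clamp_pivot [158.4 336.5] 0.94 [ 595. -189.  118.]
clamp_pivot [177.5 383.9] 0.71 [ 431. -155.  113.]
clamp_grip [180.3 312.7] 0.74 [581.  -8. 135.]
```

Run:
```python
import cv2
a=cv2.imread("pics/top0.png"); b=cv2.imread("pics/side0.png")
cv2.imwrite("pics/top0z.png",cv2.resize(a[100:300,220:500],(784,560),interpolation=cv2.INTER_CUBIC))
cv2.imwrite("pics/side0z.png",cv2.resize(b[110:310,210:490],(784,560),interpolation=cv2.INTER_CUBIC))
```

```text
(no output)
```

View pics/top0.png

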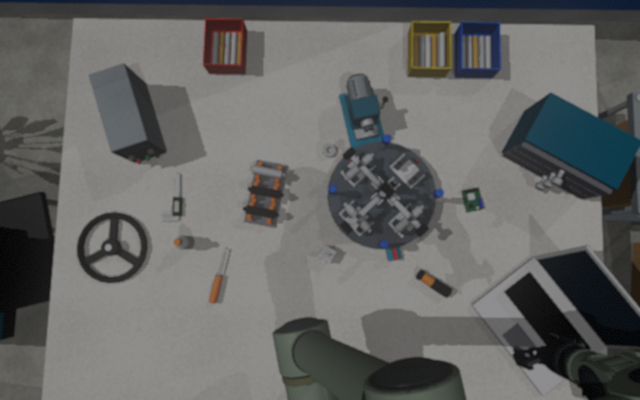

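View pics/side0.png

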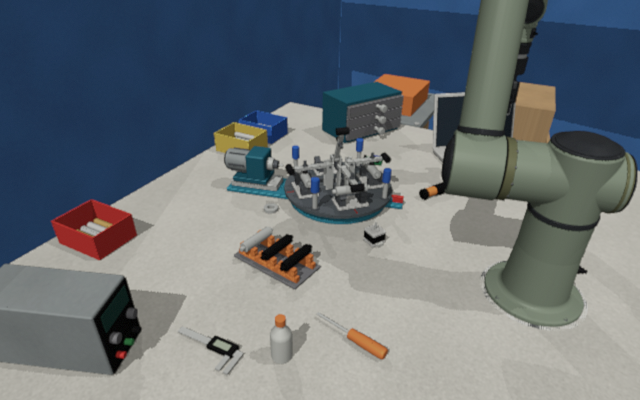

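```bash
ls pics
```

```text
side0.png
side0z.png
top0.png
top0z.png
```

View pics/top0z.png

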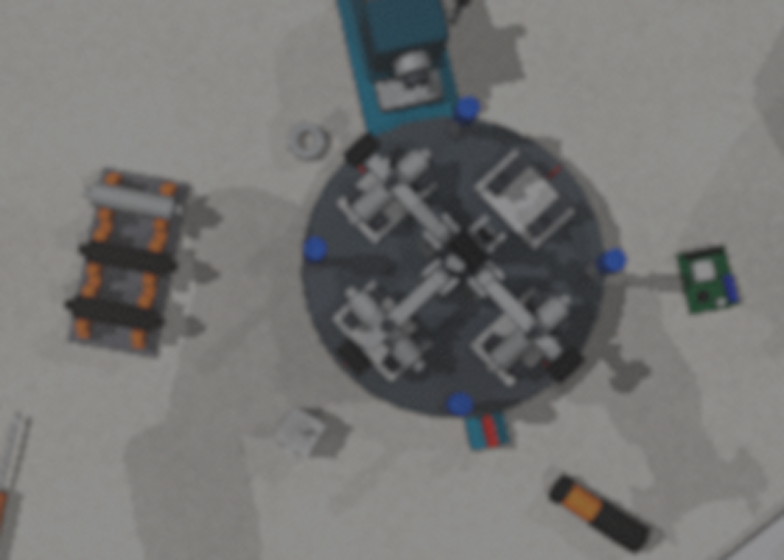

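View pics/side0z.png

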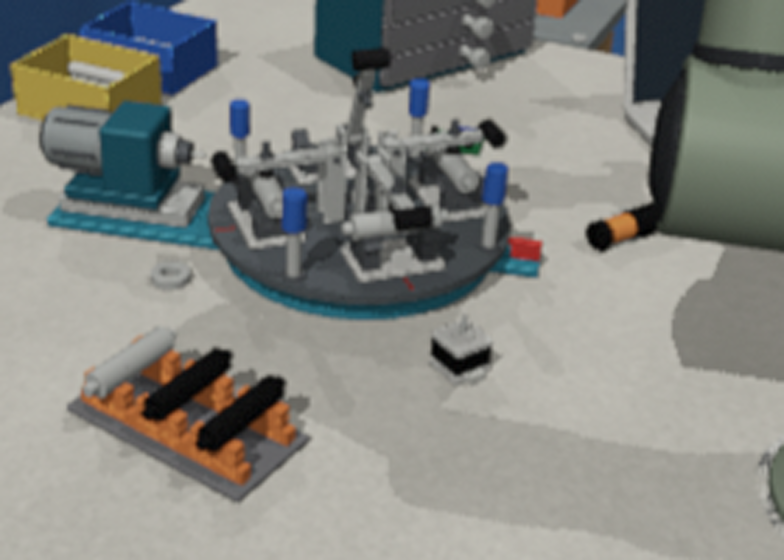

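The top view shows the bright shaft at the far end of the rack (about row 171, col 267). The empty nest is at the upper right of the wheel (row 170, col 407), and the pointer is at row 253, col 394. Next I'll measure these precisely.

```bash
cat >> h.py <<'E'
def cloud(cam):
    K=cam["camera_matrix"];T=cam["world_from_camera"];Z=cam["z_map"].astype(float)
    r,c=np.mgrid[0:400,0:640]
    P=np.stack([(c-K[0,2])/K[0,0]*Z,-(r-K[1,2])/K[1,1]*Z,-Z],-1)
    W=P@T[:3,:3].T+T[:3,3]; W[Z==0]=np.nan
    return W
def hsv(cam): return cv2.cvtColor(cam["image"],cv2.COLOR_BGR2HSV)
def posts(verbose=True):
    out={}
    for n in("top","side"):
        c=read_camera(n);W=cloud(c);H=hsv(c)
        m=((H[...,0]>105)&(H[...,0]<130)&(H[...,1]>120)).astype(np.uint8)
        k,l,s,ce=cv2.connectedComponentsWithStats(m)
        res=[]
        for i in range(1,k):
            if s[i,4]<8: continue
            P=W[l==i]; P=P[np.isfinite(P).all(1)]
            if len(P)<5: continue
            x,y,z=np.median(P,0)
            if not(380<x<780 and -360<y<20 and 90<z<150): continue
            top=P[P[:,2]>130]
            res.append((np.round(np.median(P,0),1),len(P),np.round(top.mean(0),1) if len(top) else None, np.round(px2w(c,ce[i][1],ce[i][0],122),1)))
        out[n]=res
        if verbose:
            print(n); [print("  ",r) for r in res]
    return out
E
python3 - <<'E'
from h import *
posts()
for n in("top","side"):
    c=read_camera(n);W=cloud(c);H=hsv(c)
    red=((H[...,0]<6)|(H[...,0]>174))&(H[...,1]>120)&(W[...,0]>330)&(W[...,0]<460)&(abs(W[...,1]+190)<70)&(W[...,2]<50)
    P=W[red];print("red",len(P),np.nanmean(P,0),np.nanmin(P,0),np.nanmax(P,0))
    # disc rim: z ~42 points near
    q=(abs(W[...,2]-42)<8)&(np.hypot(W[...,0]-577,W[...,1]+168)<185)&(H[...,2]<110)
    qq=W[q][:,:2].astype(np.float32)
    print("disc",len(qq),cv2.minEnclosingCircle(qq), np.nanmedian(W[q][:,2]))
    for nm in ("wheel","rack","shaft_center","drill"):
        for d in silhouettes(nm,n)[:2]:
            P=W[d["pixels"]];P=P[np.isfinite(P).all(1)]
            if len(P): print(nm,round(d["score"],2),len(P),np.round(np.median(P,0),1),cv2.minAreaRect(P[:,:2].astype(np.float32)))
E
```

```text
top
   (array([ 726. , -169.6,  134. ]), 59, array([ 725.7, -170.9,  135. ]), array([ 728.6, -170.4,  122. ]))
   (array([578.3, -19.3, 135. ]), 53, array([578.7, -20. , 135.6]), array([581. , -19.9, 122. ]))
   (array([ 573.5, -315.1,  134.8]), 56, array([ 573.9, -317.5,  135.4]), array([ 575.4, -318.8,  122. ]))
   (array([ 427.8, -166.1,  134.9]), 57, array([ 427.5, -166.9,  135.5]), array([ 428.2, -167.5,  122. ]))
side
   (array([ 571.2, -308.2,  118.9]), 80, array([ 571.5, -311.6,  133.7]), array([ 572.1, -310.3,  122. ]))
   (array([ 721.4, -160.9,  121.5]), 78, array([ 723.5, -164.6,  134. ]), array([ 721.6, -160.5,  122. ]))
   (array([ 425.2, -154.6,  122.8]), 102, array([ 425.2, -159.1,  134.8]), array([ 424.5, -153.3,  122. ]))
   (array([575.9,  -8.7, 121.2]), 130, array([576.4, -12.9, 134.2]), array([576.1, -10.6, 122. ]))
red 31 [ 400.44754808 -212.2277431    31.37707059] [ 387.40858521 -219.7610956    17.60098812] [ 414.47538738 -207.06475003   39.72200522]
disc 5754 ((581.911865234375, -168.6006622314453), 179.59124755859375) 41.27397263050625
wheel 0.83 9398 [ 571.6
[... 1030 characters left out ...]
750310656464
wheel 0.61 6131 [ 555.4 -120.8   61.4] ((627.8176879882812, -295.5347900390625), (346.8262023925781, 616.1356201171875), 21.425601959228516)
wheel 0.18 9262 [586.  -91.7  52. ] ((697.1722412109375, -250.92352294921875), (574.0193481445312, 610.7800903320312), 32.0408935546875)
rack 0.84 1767 [556.6 218.7   9.1] ((573.5322265625, 183.43984985351562), (117.71824645996094, 200.50628662109375), 80.49620056152344)
shaft_center 0.65 266 [631.7 188.3  52. ] ((633.08349609375, 183.83128356933594), (106.8668441772461, 17.882369995117188), 80.34774017333984)
drill 0.89 9212 [585.8 -91.6  53.1] ((691.0740966796875, -222.048828125), (535.7680053710938, 589.4010620117188), 60.09772491455078)
```

Run:
```python
from h import *
ctr=np.array([576.6,-168.5])
for n in("top","side"):
    c=read_camera(n);W=cloud(c);H=hsv(c)
    if n=="side": ctr=np.array([574.2,-163.5])
    teal=(H[...,0]>85)&(H[...,0]<105)&(H[...,1]>90)
    d=np.hypot(W[...,0]-ctr[0],W[...,1]-ctr[1])
    low=teal&(W[...,2]<30)&(d<420)&(d>166)
    k,l,s,ce=cv2.connectedComponentsWithStats(low.astype(np.uint8))
    for i in range(1,k):
        if s[i,4]>15:
            P=W[l==i];print(n,s[i,4],np.round(P.mean(0),1),cv2.minAreaRect(P[:,:2].astype(np.float32)))
            # midline: for bins along radius mean of perp extents
            a=np.radians(13.8);u=np.array([np.cos(a),np.sin(a)]);v=np.array([-u[1],u[0]])
            s_=(P[:,:2]-ctr)@u; t_=(P[:,:2]-ctr)@v
            for b in range(int(s_.min())//20*20,int(s_.max()),20):
                mm=(s_>=b)&(s_<b+20)
                if mm.sum()>4: print("   ",b+10,mm.sum(),np.round([t_[mm].min(),t_[mm].max(),(t_[mm].min()+t_[mm].max())/2],1))
    red=((H[...,0]<6)|(H[...,0]>174))&(H[...,1]>100)&(d<230)&(W[...,2]<60)
    k,l,s,ce=cv2.connectedComponentsWithStats(red.astype(np.uint8))
    for i in range(1,k):
        P=W[l==i];P=P[np.isfinite(P).all(1)]
        if len(P): 
            m=P.mean(0);print("red",s[i,4],np.round(m,1),np.round(np.degrees(np.arctan2(m[1]-ctr[1],m[0]-ctr[0])),1),np.hypot(*(m[:2]-ctr)).round())
    print(n,"drill lm",[ (np.round(x["point"],1),round(x["score"],2),np.round(px2w(c,*x["point"],87),1)) for x in landmark_of("drill",n)[:2]])
    for q in("shaft_center",):
        for x in silhouettes(q,n)[:1]:
            P=W[x["pixels"]];P=P[np.isfinite(P).all(1)];P=P[P[:,2]>46]
            vv=np.linalg.svd(P[:,:2]-P[:,:2].mean(0))[2][0]
            t=(P[:,:2]-P[:,:2].mean(0))@vv
            w=(P[:,:2]-P[:,:2].mean(0))@np.array([-vv[1],vv[0]])
            print("shaft",P.mean(0),"axisdeg",np.degrees(np.arctan2(vv[1],vv[0])),t.min(),t.max(),"mid",P[:,:2].mean(0)+vv*(t.min()+t.max())/2, w.min(),w.max(),"zmax",P[:,2].max())
    top=c
```

```text
top 474 [788.8 -97.5  10.8] ((822.6077270507812, -109.5002212524414), (178.28573608398438, 105.86985778808594), 13.726442337036133)
    170 115 [-45.7  51.7   3. ]
    190 116 [-54.2  50.9  -1.7]
    210 56 [-52.6  51.6  -0.5]
    230 36 [-53.6  51.3  -1.2]
    250 29 [36.9 51.4 44.1]
    270 30 [37.4 51.2 44.3]
    290 30 [37.1 51.1 44.1]
    310 29 [36.8 51.1 43.9]
    330 29 [33.9 50.8 42.3]
top 23 [ 404.8 -227.7   11. ] ((404.137451171875, -227.5885772705078), (28.256616592407227, 6.845499038696289), 11.245955467224121)
    -190 12 [-19.3 -13.9 -16.6]
    -170 11 [-20.1 -13.2 -16.7]
top 45 [ 397.  -199.9   11.4] ((397.29229736328125, -199.7643280029297), (30.33391571044922, 12.972794532775879), 16.76399803161621)
    -190 25 [ 5.6 18.4 12. ]
    -170 20 [ 6.1 19.1 12.6]
red 1 [681.1 -70.1  41.8] 43.3 144.0
red 43 [ 400.9 -212.2   30.8] -166.0 181.0
top drill lm [(array([133.8, 367.9]), 0.91, array([ 751.2, -122.2,   87. ]))]
shaft [637.73001768 177.46281145  53.46640262] axisdeg -99.88188882121788 -50.53028878321891 49.54318701549952 mid [637.81471974 177.94903982] -11.5906448896
[... 381 characters left out ...]

    310 34 [25.5 54.7 40.1]
    330 35 [27.6 53.5 40.6]
    350 10 [26.  53.  39.5]
side 59 [ 395.2 -193.9    8.7] ((395.3606262207031, -195.21263122558594), (30.63393783569336, 24.374584197998047), 6.476853847503662)
    -190 32 [-0.3 24.5 12.1]
    -170 27 [ 1.8 22.2 12. ]
red 79 [ 399.1 -207.4   24.6] -165.9 181.0
red 6 [472.6 -59.8  41.6] 134.4 145.0
side drill lm [(array([163.7, 283.3]), 0.6, array([ 748.2, -132.6,   87. ])), (array([352.8, 285.7]), 0.33, array([378.2, 476.1,  87. ]))]
shaft [634.63025074 189.0848779   52.67706326] axisdeg 78.21356039129108 -56.93321447668192 49.056479851869064 mid [633.82578261 185.22954807] -12.561550879116899 9.870177229270144 zmax 58.31981960548751
```

```bash
cat >> h.py <<'E'
def Rt(e): return R.from_euler("xyz",e)
def plan(target,yaw,n,p0=None,R0=None):
    """linear path to world target (down-pointing, yaw) in n rows, prints rows"""
    s=observe(); p=np.array(s["tool_pos"]) if p0 is None else np.array(p0,float); r=Rt(s["tool_rot"]) if R0 is None else R0
    y0=r.as_euler("xyz")[2]
    dy=yaw-y0
    rg=Rt([np.pi,0,yaw])
    print("from",np.round(p,1),"yaw",round(y0,3),"dyaw",round(dy,3))
    # total rotation: tilt fix + yaw by dy about z
    rows=[]
    tgt=np.array(target,float); pc=p.copy(); rc=r
    tilt=Rt([np.pi,0,y0]).inv()*r
    tv=tilt.as_rotvec()
    for i in range(1,n+1):
        f=i/n
        pn=p+(tgt-p)*f
        rn=Rt([np.pi,0,y0+dy*f])*R.from_rotvec(tv*(1-f))
        sh=np.round(rc.inv().apply(pn-pc),1); tu=np.round((rc.inv()*rn).as_rotvec(),3)
        rows.append([sh.tolist(),tu.tolist()])
        pc=pc+rc.apply(sh); rc=rc*R.from_rotvec(tu)
    for i in range(0,n,5): print(str(rows[i:i+5]).replace(" ",""))
    print("end",np.round(pc,1),np.round(rc.as_euler("xyz"),3))
def st():
    s=observe(); print("t",round(s["t"],2),"p",np.round(s["tool_pos"],1),"r",np.round(s["tool_rot"],3),"F",np.round(s["force"],1),"w",round(s["width"],1),"j",np.round(s["joint_positions"],2))
E
python3 - <<'E'
from h import *
plan([426.5,-165,190],1.571+0.0,18)
E
```

```text
from [ 194.2 -514.6  248.3] yaw -1.21 dyaw 2.781
[[[-13.6,-18.9,3.2],[-0.0,0.0,-0.154]],[[-10.6,-20.8,3.3],[-0.0,0.0,-0.155]],[[-7.2,-22.2,3.2],[-0.0,0.0,-0.154]],[[-3.7,-23.0,3.3],[-0.0,0.0,-0.155]],[[-0.1,-23.3,3.2],[-0.0,0.0,-0.154]]]
[[[3.4,-23.1,3.2],[-0.0,0.0,-0.155]],[[7.0,-22.2,3.3],[-0.0,0.0,-0.154]],[[10.3,-21.0,3.2],[-0.0,0.0,-0.155]],[[13.4,-19.0,3.2],[-0.0,0.0,-0.154]],[[16.2,-16.8,3.3],[-0.0,0.0,-0.155]]]
[[[18.6,-14.1,3.2],[-0.0,0.0,-0.154]],[[20.5,-11.1,3.3],[-0.0,0.0,-0.155]],[[22.0,-7.8,3.2],[-0.0,0.0,-0.154]],[[22.9,-4.3,3.2],[-0.0,0.0,-0.155]],[[23.3,-0.7,3.3],[-0.0,0.0,-0.154]]]
[[[23.2,2.8,3.2],[-0.0,-0.0,-0.155]],[[22.4,6.4,3.2],[-0.0,-0.0,-0.154]],[[21.2,9.8,3.3],[-0.0,-0.0,-0.155]]]
end [ 426.5 -165.   190. ] [-3.142 -0.     1.571]
```

>>> arm_command --plan '[[[-13.6, -18.9, 3.2], [0, 0, -0.154]], [[-10.6, -20.8, 3.3], [0, 0, -0.155]], [[-7.2, -22.2, 3.2], [0, 0, -0.154]], [[-3.7, -23.0, 3.3], [0, 0, -0.155]], [[-0.1, -23.3, 3.2], [0, 0, -0.154]]]' --grip 80

```text
t: 3.02
tool_pos: [259.1, -416.9, 232.1]
tool_rot: [3.142, -0.0, -0.433]
force: [0.2, 0.2, -0.0]
width: 68.1
```

>>> arm_command --plan '[[[3.4, -23.1, 3.2], [0, 0, -0.155]], [[7.0, -22.2, 3.3], [0, 0, -0.154]], [[10.3, -21.0, 3.2], [0, 0, -0.155]], [[13.4, -19.0, 3.2], [0, 0, -0.154]], [[16.2, -16.8, 3.3], [0, 0, -0.155]]]'

```text
t: 3.65
tool_pos: [323.7, -319.8, 215.9]
tool_rot: [3.141, -0.0, 0.34]
force: [0.3, -0.6, -0.1]
width: 68.3
```

>>> arm_command --plan '[[[18.6, -14.1, 3.2], [0, 0, -0.154]], [[20.5, -11.1, 3.3], [0, 0, -0.155]], [[22.0, -7.8, 3.2], [0, 0, -0.154]], [[22.9, -4.3, 3.2], [0, 0, -0.155]], [[23.3, -0.7, 3.3], [0, 0, -0.154]]]'

```text
t: 4.28
tool_pos: [388.3, -222.7, 199.7]
tool_rot: [3.141, 0.0, 1.112]
force: [0.5, -1.2, -0.5]
width: 68.0
```

>>> arm_command --plan '[[[23.2, 2.8, 3.2], [0, 0, -0.155]], [[22.4, 6.4, 3.2], [0, 0, -0.154]], [[21.2, 9.8, 3.3], [0, 0, -0.155]], [[0, 0, 0], [0, 0, 0]]]'

```text
t: 4.78
tool_pos: [426.9, -164.1, 189.8]
tool_rot: [-3.141, -0.0, 1.572]
force: [0.2, 0.3, -0.1]
width: 68.5
```

Run:
```python
from h import *
c=read_camera("side");cv2.imwrite("pics/s1.png",cv2.resize(c["image"][60:260,240:520],(784,560),interpolation=cv2.INTER_CUBIC))
st()
```

```text
t 4.83 p [ 426.6 -164.8  190. ] r [-3.141  0.     1.571] F [ 0.9  0.  -0. ] w 68.1 j [-0.53  0.21 -0.51  0.85 -0.   -0.53]
```

View pics/s1.png

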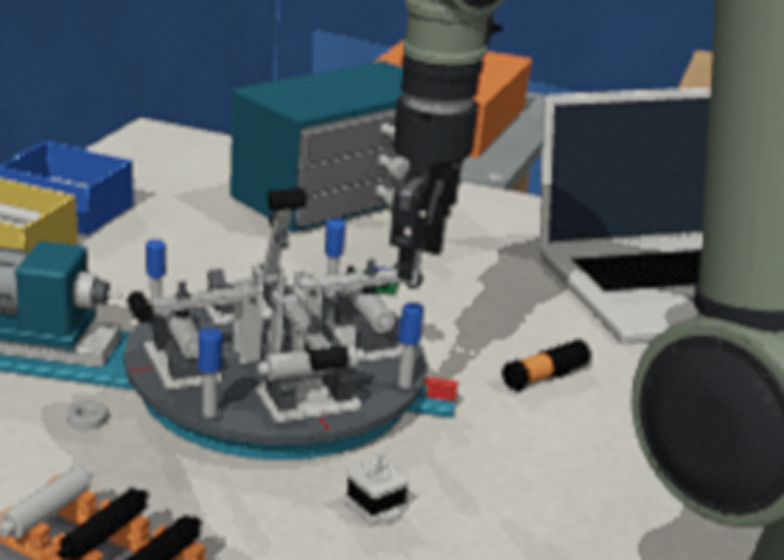

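The gripper (tips at about zoom px 415,270) is right above the near post (410,325), so I'll go down and grip it.

>>> arm_command --plan '[[[0, 0, 20], [0, 0, 0]], [[0, 0, 20], [0, 0, 0]], [[0, 0, 20], [0, 0, 0]], [[0, 0, 6], [0, 0, 0]]]'

```text
t: 5.32
tool_pos: [425.5, -165.3, 123.2]
tool_rot: [-3.14, -0.001, 1.568]
force: [0.4, 0.1, -0.1]
width: 68.1
```

>>> arm_command --plan '[[[0, 0, 0], [0, 0, 0]], [[0, 0, 0], [0, 0, 0]], [[0, 0, 0], [0, 0, 0]], [[0, 0, 0], [0, 0, 0]], [[0, 0, 0], [0, 0, 0]]]' --grip 15 --grip_force 25

```text
t: 5.95
tool_pos: [427.1, -165.2, 124.8]
tool_rot: [3.14, 0.001, 1.571]
force: [-1.2, 0.4, 6.0]
width: 22.9
```

Run:
```python
from h import *
st()
posts()
for n in("top","side"):
    c=read_camera(n);cv2.imwrite(f"pics/{n}2.png",cv2.resize(c["image"][100:300,240:520],(784,560),interpolation=cv2.INTER_CUBIC))
```

```text
t 5.95 p [ 427.1 -165.2  124.8] r [3.140e+00 1.000e-03 1.571e+00] F [-1.2  0.4  6. ] w 22.9 j [-0.53  0.29 -0.6   0.68 -0.   -0.53]
top
   (array([ 726. , -168.8,  134.6]), 58, array([ 725.4, -169.9,  135.7]), array([ 728.7, -170.1,  122. ]))
   (array([577.9, -19.2, 135.6]), 48, array([578.3, -19.3, 135.6]), array([580.4, -19.3, 122. ]))
   (array([ 575.4, -314.9,  135.1]), 52, array([ 574.8, -317.2,  135.7]), array([ 576.1, -318.7,  122. ]))
side
   (array([ 572.8, -308.2,  118.2]), 77, array([ 572.9, -312.3,  133.8]), array([ 573.3, -310.9,  122. ]))
   (array([ 722.4, -160.6,  124.1]), 76, array([ 723.4, -163.6,  134.5]), array([ 723.3, -161.7,  122. ]))
   (array([575.2,  -8.6, 120.4]), 127, array([576.5, -13.8, 134.1]), array([575.1,  -9.6, 122. ]))
```

View pics/side2.png

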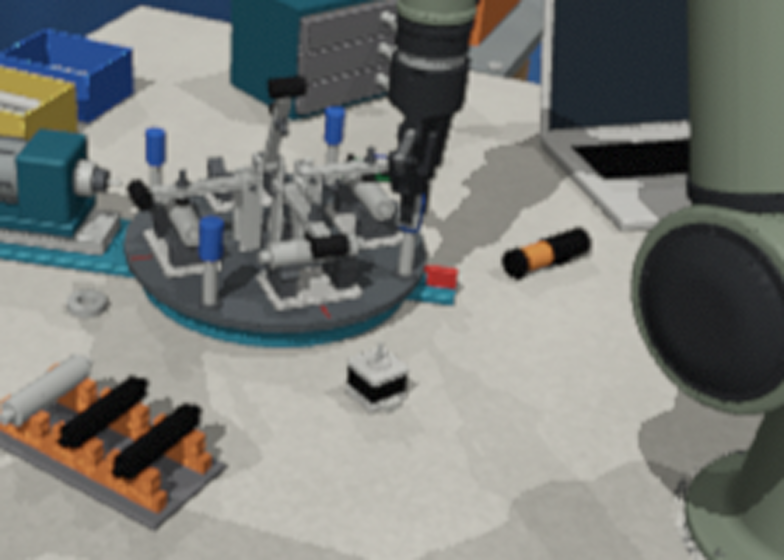

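The post is gripped: its blue grip sits between the fingers at zoom px (410,215). I'll work out the arc for about −120.5°.

Run:
```python
from h import *
s=observe();p=s["tool_pos"];r=Rt(s["tool_rot"]);c=np.array([575.5,-167,p[2]])
for d in(-5,-5.1,-1):
    q=R.from_euler("z",d,degrees=True)
    print(d,r.inv().apply(c+q.apply(p-c)-p),(r.inv()*q*r).as_rotvec())
```

```text
-5 [ 1.29303159e+01  7.21990527e-01 -9.76268921e-03] [ 7.21043956e-05 -1.11328665e-04  8.72663618e-02]
-5.1 [ 1.31881054e+01  7.47929966e-01 -9.94259768e-03] [ 7.35464835e-05 -1.13555238e-04  8.90116890e-02]
-1 [ 2.59031613e+00  5.40743573e-02 -2.07128095e-03] [ 1.44208791e-05 -2.22657330e-05  1.74532724e-02]
```

>>> arm_command --plan '[[[12.9, 0.72, 0], [0, 0, 0.0873]], [[12.9, 0.72, 0], [0, 0, 0.0873]], [[12.9, 0.72, 0], [0, 0, 0.0873]], [[12.9, 0.72, 0], [0, 0, 0.0873]], [[12.9, 0.72, 0], [0, 0, 0.0873]]]'

```text
t: 6.78
tool_pos: [441.4, -102.9, 124.8]
tool_rot: [3.14, 0.002, 1.132]
force: [-1.3, -1.0, 5.6]
width: 23.2
```

Run:
```python
from h import *
st()
```

```text
t 6.78 p [ 441.4 -102.9  124.8] r [3.140e+00 2.000e-03 1.132e+00] F [-1.3 -1.   5.6] w 23.2 j [-0.39  0.28 -0.61  0.67 -0.    0.05]
```

>>> arm_command --plan '[[[12.9, 0.72, 0], [0, 0, 0.0873]], [[12.9, 0.72, 0], [0, 0, 0.0873]], [[12.9, 0.72, 0], [0, 0, 0.0873]], [[12.9, 0.72, 0], [0, 0, 0.0873]], [[12.9, 0.72, 0], [0, 0, 0.0873]]]'

```text
t: 7.4
tool_pos: [480.8, -51.5, 124.8]
tool_rot: [-3.141, -0.0, 0.696]
force: [-2.7, 1.9, 7.8]
width: 23.3
```

>>> arm_command --plan '[[[12.9, 0.72, 0], [0, 0, 0.0873]], [[12.9, 0.72, 0], [0, 0, 0.0873]], [[12.9, 0.72, 0], [0, 0, 0.0873]], [[12.9, 0.72, 0], [0, 0, 0.0873]], [[12.9, 0.72, 0], [0, 0, 0.0873]]]'

```text
t: 8.02
tool_pos: [538.2, -21.2, 124.8]
tool_rot: [-3.138, -0.001, 0.261]
force: [-2.2, 6.2, 7.5]
width: 23.0
```

>>> arm_command --plan '[[[12.9, 0.72, 0], [0, 0, 0.0873]], [[12.9, 0.72, 0], [0, 0, 0.0873]], [[12.9, 0.72, 0], [0, 0, 0.0873]], [[12.9, 0.72, 0], [0, 0, 0.0873]], [[12.9, 0.72, 0], [0, 0, 0.0873]]]'

```text
t: 8.65
tool_pos: [603.3, -17.8, 124.9]
tool_rot: [-3.135, -0.001, -0.174]
force: [0.4, 9.0, 4.1]
width: 23.7
```

Run:
```python
from h import *
st();posts()
for n in("top","side"):
    c=read_camera(n);cv2.imwrite(f"pics/{n}3.png",cv2.resize(c["image"][100:300,240:520],(784,560),interpolation=cv2.INTER_CUBIC))
```

```text
t 8.65 p [603.3 -17.8 124.9] r [-3.135e+00 -1.000e-03 -1.740e-01] F [0.4 9.  4.1] w 23.7 j [-0.16  0.53 -0.22  0.83  0.01  1.59]
top
   (array([ 723.3, -189.6,  134.3]), 45, array([ 723.7, -191.6,  135.4]), array([ 726., -192.,  122.]))
   (array([ 553.3, -314.3,  137.3]), 37, array([ 553.2, -314.7,  136.4]), array([ 554.9, -318.5,  122. ]))
   (array([ 429.8, -144.1,  135.4]), 60, array([ 428.9, -145.2,  136.1]), array([ 429.6, -146.3,  122. ]))
side
   (array([ 546.5, -304.1,  121.7]), 65, array([ 547.4, -308.5,  134.7]), array([ 545.7, -303.5,  122. ]))
   (array([ 426.7, -130.6,  119.2]), 109, array([ 427.7, -133.5,  134.7]), array([ 426.8, -129.6,  122. ]))
   (array([605.7, -10.1, 122.5]), 82, array([607.5, -15.9, 134.7]), array([605.5, -10.9, 122. ]))
```

View pics/top3.png

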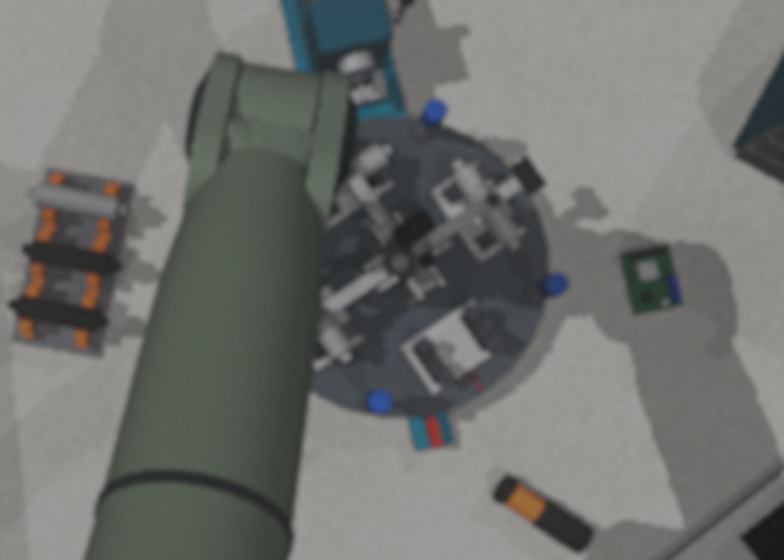

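Run:
```python
from h import *
read_camera("top");read_camera("top")
st();o=posts(0)
for n in o:
    P=np.array([x[2] for x in o[n]])[:,:2]; print(n,P.tolist())
    for i in range(len(P)):
        for j in range(i+1,len(P)):
            d=P[j]-P[i]; 
            if np.hypot(*d)>280: print("  ang",round((np.degrees(np.arctan2(d[1],d[0]))+45)%90-45,2),"mid",(P[i]+P[j])/2)
```

```text
t 8.95 p [604.4 -18.  124.9] r [-3.134 -0.004 -0.172] F [4.4 9.8 1.2] w 22.8 j [-0.16  0.53 -0.22  0.82  0.01  1.59]
top [[723.0, -193.4], [551.4, -315.1], [429.4, -143.8]]
  ang -9.59 mid [ 576.2 -168.6]
side [[548.0, -308.0], [428.3, -136.5], [606.1, -15.0]]
  ang -11.22 mid [ 577.05 -161.5 ]
```

>>> arm_command --plan '[[[12.9, 0.6, 0], [0, 0, 0.0873]], [[12.9, 0.6, 0], [0, 0, 0.0873]], [[12.9, 0.6, 0], [0, 0, 0.0873]], [[12.9, 0.6, 0], [0, 0, 0.0873]], [[0, 0, 0], [0, 0, 0]]]'

```text
t: 9.68
tool_pos: [653.9, -36.1, 124.9]
tool_rot: [-3.133, -0.003, -0.523]
force: [7.1, 8.4, 1.6]
width: 22.7
```

```bash
cat >> h.py <<'E'
def wang():
    o=posts(0)
    for n in o:
        P=np.array([x[2] for x in o[n] if x[2] is not None])[:,:2]; print(n,P.tolist())
        for i in range(len(P)):
            for j in range(i+1,len(P)):
                d=P[j]-P[i]; 
                if np.hypot(*d)>280: print("  ang",round((np.degrees(np.arctan2(d[1],d[0]))+45)%90-45,2),"mid",(P[i]+P[j])/2)
                elif np.hypot(*d)>190: print("  adj",round((np.degrees(np.arctan2(d[1],d[0])))%90-45,2))
E
python3 - <<'E'
from h import *
read_camera("top");read_camera("top")
st();wang()
E
```

```text
t 9.78 p [653.5 -35.8 124.9] r [-3.133e+00 -2.000e-03 -5.220e-01] F [7.1 9.  0.1] w 23.2 j [-0.17  0.61 -0.07  0.89  0.01  1.92]
top [[705.6, -241.9], [502.8, -298.3], [444.8, -92.4]]
  adj -29.46
  ang -29.82 mid [ 575.2  -167.15]
  adj -29.27
side [[704.7, -236.2], [499.7, -291.5], [657.0, -31.5], [444.9, -88.7]]
  adj -29.9
  adj -31.88
  ang -29.59 mid [ 574.8  -162.45]
  ang -31.17 mid [ 578.35 -161.5 ]
  adj -29.88
  adj -29.91
```

>>> arm_command --plan '[[[2.0, 0, 0], [0, 0, 0.0135]], [[2.0, 0, 0], [0, 0, 0.0135]], [[0, 0, 0], [0, 0, 0]], [[0, 0, 0], [0, 0, 0]]]'

```text
t: 10.38
tool_pos: [656.2, -37.4, 124.9]
tool_rot: [-3.133, -0.001, -0.548]
force: [5.6, 9.7, 0.8]
width: 23.2
```

>>> arm_command --plan '[[[0, 0, 0], [0, 0, 0]], [[0, 0, 0], [0, 0, 0]], [[0, 0, 0], [0, 0, 0]]]' --grip 80

```text
t: 10.75
tool_pos: [653.6, -41.4, 123.8]
tool_rot: [3.141, 0.0, -0.552]
force: [-0.5, -0.1, 1.2]
width: 68.4
```

Run:
```python
from h import *
st();wang();wang()
for n in("top","side"):
    c=read_camera(n);cv2.imwrite(f"pics/{n}4.png",cv2.resize(c["image"][100:300,240:520],(784,560),interpolation=cv2.INTER_CUBIC))
    W=cloud(c);H=hsv(c);ctr=np.array([575.7,-167.5]) if n=="top" else np.array([574.5,-162.8])
    d=np.hypot(W[...,0]-ctr[0],W[...,1]-ctr[1])
    red=((H[...,0]<8)|(H[...,0]>172))&(H[...,1]>70)&(d<230)&(d>100)&(W[...,2]<60)
    k,l,s,ce=cv2.connectedComponentsWithStats(red.astype(np.uint8))
    for i in range(1,k):
        P=W[l==i];P=P[np.isfinite(P).all(1)]
        if len(P)>1: 
            m=P.mean(0);print(n,"red",s[i,4],np.round(m,1),np.round(np.degrees(np.arctan2(m[1]-ctr[1],m[0]-ctr[0])),1),np.hypot(*(m[:2]-ctr)).round())
```

```text
t 10.75 p [653.6 -41.4 123.8] r [ 3.141  0.    -0.552] F [-0.5 -0.1  1.2] w 68.4 j [-0.18  0.61 -0.06  0.9  -0.    1.95]
top [[704.1, -244.7], [499.5, -296.6], [444.0, -86.6]]
  adj -30.77
  ang -31.29 mid [ 574.05 -165.65]
  adj -30.2
side [[692.6, -219.9], [498.5, -290.3], [651.0, -34.4], [445.7, -85.7]]
  adj -25.06
  adj -32.36
  ang -28.53 mid [ 569.15 -152.8 ]
  ang -30.79 mid [ 574.75 -162.35]
  adj -30.53
  adj -30.97
top [[704.2, -244.7], [499.7, -296.5], [444.4, -87.7]]
  adj -30.79
  ang -31.15 mid [ 574.3 -166.2]
  adj -30.17
side [[691.9, -217.6], [498.4, -289.5], [651.2, -33.9], [445.8, -84.7]]
  adj -24.62
  adj 16.63
  ang -30.87 mid [ 574.8 -161.7]
  adj -30.6
  adj -31.11
top red 5 [ 719.1 -134.7   41.3] 12.9 147.0
top red 9 [ 432.9 -206.    41.3] -164.9 148.0
top red 46 [ 400.9 -212.1   30.8] -165.7 180.0
side red 4 [ 730.1 -131.7   40.3] 11.3 159.0
side red 11 [ 430.1 -205.4   41.1] -163.6 151.0
side red 85 [ 399.8 -208.7   24.1] -165.3 181.0
side red 8 [540.6 -21.6  41.7] 103.5 145.0
```

View pics/top4.png

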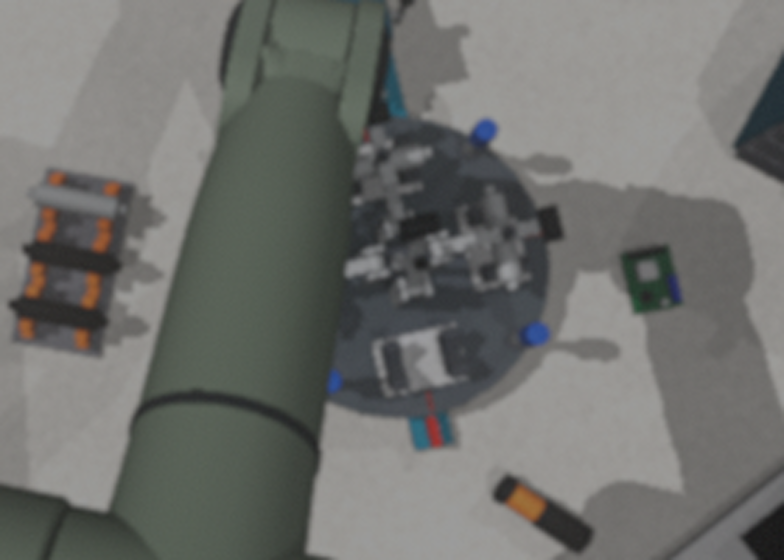

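View pics/side4.png

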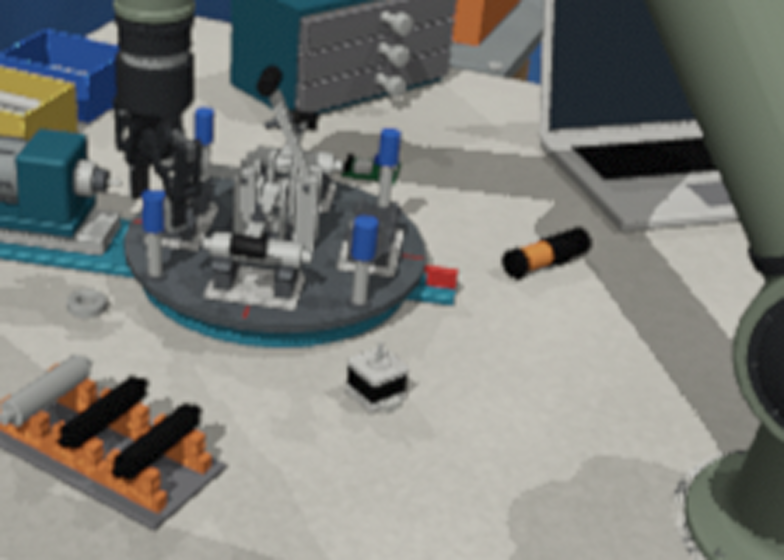

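The empty nest's red tick (zoom px 430,400) points at the pointer (432,430). I'll lift off and move over the bright shaft, then re-measure both.

Run:
```python
from h import *
plan([653.6,-41.4,200],-0.552,3)
plan([636,182,150],-0.178,7,p0=[653.6,-41.4,200],R0=Rt([np.pi,0,-0.552]))
```

```text
from [653.8 -41.2 124. ] yaw -0.551 dyaw -0.001
[[[-0.0,0.1,-25.3],[0.0,0.0,0.0]],[[-0.0,0.1,-25.4],[0.0,0.0,0.0]],[[-0.1,0.0,-25.3],[0.0,0.0,0.001]]]
end [653.6 -41.3 200. ] [ 3.142  0.    -0.552]
from [653.6 -41.4 200. ] yaw -0.552 dyaw 0.374
[[[-18.9,-25.9,7.1],[0.0,0.0,-0.053]],[[-17.5,-26.8,7.2],[-0.0,0.0,-0.054]],[[-16.0,-27.7,7.1],[-0.0,0.0,-0.053]],[[-14.5,-28.5,7.2],[-0.0,0.0,-0.054]],[[-12.9,-29.3,7.1],[-0.0,0.0,-0.053]]]
[[[-11.4,-29.9,7.2],[-0.0,0.0,-0.054]],[[-9.8,-30.5,7.1],[-0.0,0.0,-0.053]]]
end [636. 182. 150.] [ 3.142  0.    -0.178]
```

>>> arm_command --plan '[[[0, 0, -25], [0, 0, 0]], [[0, 0, -26], [0, 0, 0]], [[0, 0, -25], [0, 0, 0]], [[-18.9, -25.9, 7.1], [0, 0, -0.053]], [[-17.5, -26.8, 7.2], [0, 0, -0.054]]]'

```text
t: 11.68
tool_pos: [649.0, 23.0, 186.2]
tool_rot: [-3.141, -0.001, -0.444]
force: [0.0, 0.6, -0.6]
width: 68.3
```

>>> arm_command --plan '[[[-16, -27.7, 7.1], [0, 0, -0.053]], [[-14.5, -28.5, 7.2], [0, 0, -0.054]], [[-12.9, -29.3, 7.1], [0, 0, -0.053]], [[-11.4, -29.9, 7.2], [0, 0, -0.054]], [[-9.8, -30.5, 7.1], [0, 0, -0.053]]]' --grip 60

```text
t: 12.3
tool_pos: [635.9, 183.3, 149.8]
tool_rot: [3.142, -0.0, -0.176]
force: [1.3, -0.3, -0.5]
width: 51.4
```

Run:
```python
from h import *
read_camera("side");read_camera("side")
st();wang()
for n in("top","side"):
    c=read_camera(n);a=c["image"]
    cv2.imwrite(f"pics/{n}5.png",cv2.resize(a[80:290,200:490],(780,565),interpolation=cv2.INTER_CUBIC))
    for q in("nest_seat","load_point","clamp_grip","clamp_pivot","wheel_axle"):
        print(n,q,[(np.round(x["point"],1),round(x["score"],2)) for x in landmark_of(q,n)[:2]])
    W=cloud(c);H=hsv(c);ctr=np.array([576,-167.8]) if n=="top" else np.array([574.5,-162.8])
    d=np.hypot(W[...,0]-ctr[0],W[...,1]-ctr[1])
    red=((H[...,0]<8)|(H[...,0]>172))&(H[...,1]>70)&(d<230)&(d>100)&(W[...,2]<60)
    k,l,s,ce=cv2.connectedComponentsWithStats(red.astype(np.uint8))
    for i in range(1,k):
        P=W[l==i];P=P[np.isfinite(P).all(1)]
        if len(P)>1: 
            m=P.mean(0);print(n,"red",s[i,4],np.round(m,1),np.round(np.degrees(np.arctan2(m[1]-ctr[1],m[0]-ctr[0])),1),np.hypot(*(m[:2]-ctr)).round())
```

```text
t 12.4 p [634.8 185.4 149. ] r [-3.141e+00  2.000e-03 -1.730e-01] F [-0.  -0.8  0.2] w 51.2 j [ 0.17  0.6  -0.01  0.96  0.    1.92]
top [[703.9, -244.7], [652.6, -41.3], [500.3, -296.7], [448.6, -92.1]]
  adj -30.84
  adj -30.67
  ang -30.87 mid [ 576.25 -168.4 ]
  ang -30.81 mid [ 576.45 -169.  ]
  adj -31.02
  adj -30.82
side [[702.1, -238.9], [497.9, -289.7], [650.8, -32.7], [446.2, -85.6]]
  adj -31.03
  adj -31.03
  ang -30.92 mid [ 574.15 -162.25]
  ang -30.75 mid [ 574.35 -161.2 ]
  adj -30.79
  adj -30.5
top nest_seat [(array([229.9, 389.3]), 0.94)]
top load_point [(array([227.6, 391.1]), 0.8)]
top clamp_grip [(array([176.3, 387.4]), 0.7)]
top clamp_pivot [(array([203. , 387.4]), 0.92)]
top wheel_axle [(array([189.6, 380.1]), 0.73)]
top red 5 [ 722.3 -132.9   40.6] 13.4 150.0
top red 9 [ 432.9 -205.9   41.8] -165.1 148.0
top red 45 [ 401.2 -212.3   29.8] -165.7 180.0
side nest_seat [(array([175.1, 375.7]), 0.84), (array([193.7, 430.4]), 0.52)]
side load_point [(array([177. , 374.2]), 0.96)]
side clamp_grip [(array([124.6, 338. ]), 0.75)]
side clamp_pivot [(array([163., 351.]), 0.9), (array([196.9, 431.1]), 0.45)]
side wheel_axle [(array([183.3, 340.7]), 0.67), (array([241.3, 251.9]), 0.16)]
side red 3 [ 728.3 -129.6   41.2] 12.2 157.0
side red 10 [ 430.9 -205.4   40.7] -163.5 150.0
side red 85 [ 399.8 -208.6   24.2] -165.3 181.0
side red 8 [540.7 -21.8  41.6] 103.5 145.0
```

View pics/top5.png

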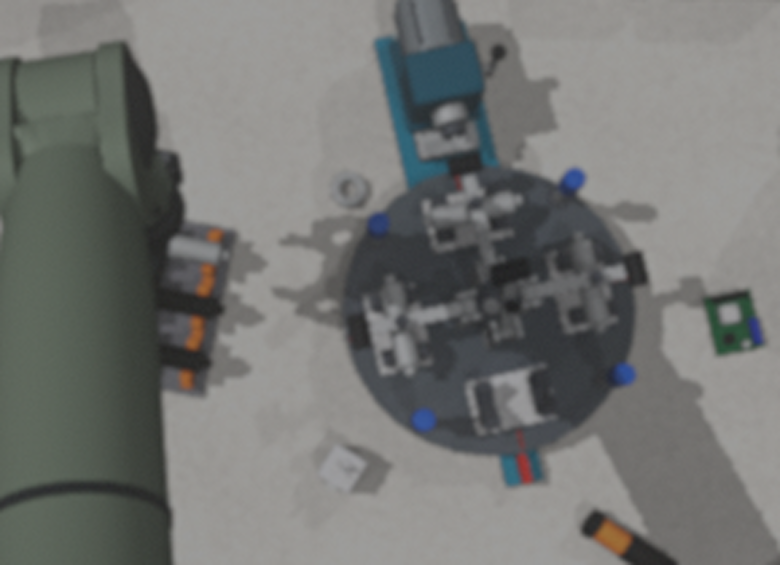

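View pics/side5.png

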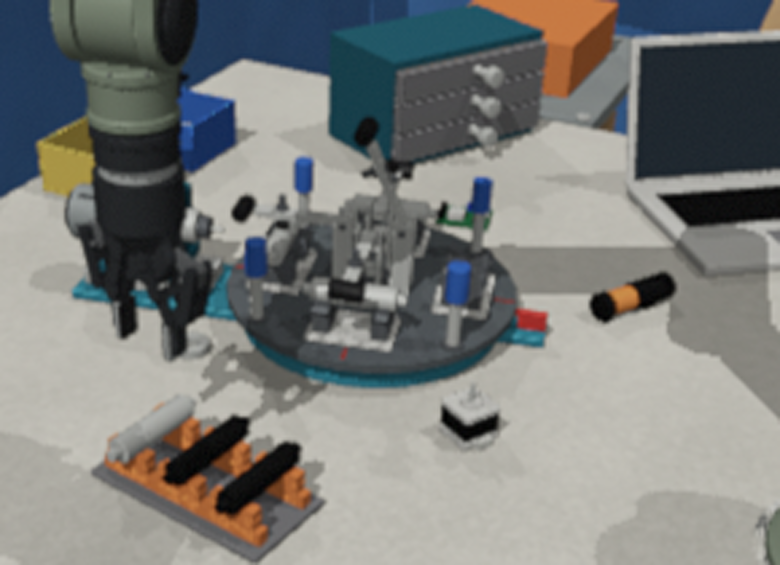

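Run:
```python
from h import *
st()
plan([636,183.3,43.5],-0.178,6)
c=None
for n,pts in(("top",[(229.9,389.3),(227.6,391.1)]),("side",[(175.1,375.7),(177,374.2)])):
    c=read_camera(n)
    for p in pts: print(n,px2w(c,*p,87).round(1))
```

```text
t 13.1 p [636.1 182.1 150. ] r [-3.142 -0.    -0.177] F [ 0.2 -0.4 -0.3] w 51.0 j [ 0.17  0.6  -0.01  0.96  0.    1.92]
from [636.1 182.1 150. ] yaw -0.177 dyaw -0.001
[[[-0.0,-0.2,17.8],[-0.0,-0.0,0.0]],[[-0.1,-0.2,17.7],[-0.0,-0.0,0.0]],[[-0.0,-0.2,17.8],[-0.0,-0.0,0.0]],[[-0.1,-0.2,17.7],[-0.0,-0.0,0.0]],[[-0.0,-0.1,17.8],[-0.0,-0.0,0.0]]]
[[[-0.1,-0.2,17.7],[-0.0,-0.0,0.001]]]
end [636.  183.3  43.5] [-3.142 -0.    -0.178]
top [ 469.1 -187.6   87. ]
top [ 475.8 -192.7   87. ]
side [ 471.2 -202.5   87. ]
side [ 470.8 -189.3   87. ]
```

>>> arm_command --plan '[[[0, -0.3, 18], [0, 0, 0]], [[0, -0.3, 18], [0, 0, 0]], [[0, -0.3, 18], [0, 0, 0]], [[0, -0.3, 14], [0, 0, 0]], [[0, 0, 0], [0, 0, 0]]]'

```text
t: 13.82
tool_pos: [635.0, 183.3, 80.0]
tool_rot: [3.141, 0.003, -0.177]
force: [-0.7, 0.4, -0.4]
width: 51.1
```

Run:
```python
from h import *
st()
for n in("top","side"):
    c=read_camera(n);a=c["image"]
    cv2.imwrite(f"pics/{n}6.png",cv2.resize(a[190:290,210:340],(780,600),interpolation=cv2.INTER_CUBIC) if n=="side" else cv2.resize(a[130:250,200:340],(700,600),interpolation=cv2.INTER_CUBIC))
```

```text
t 13.82 p [635.  183.3  80. ] r [ 3.141e+00  3.000e-03 -1.770e-01] F [-0.7  0.4 -0.4] w 51.1 j [ 0.17  0.67 -0.08  0.82 -0.    1.92]
```

View pics/side6.png

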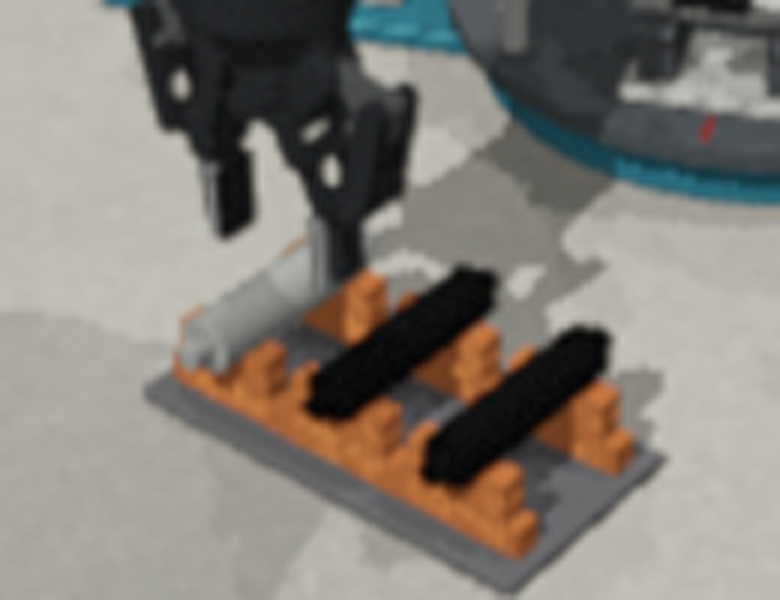

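The fingers straddle the bright shaft (shaft end at zoom px 205,340, fingertips at 230,235 and 340,270). I'll go down and grip.

>>> arm_command --plan '[[[0, 0, 12], [0, 0, 0]], [[0, 0, 12], [0, 0, 0]], [[0, 0, 12.5], [0, 0, 0]], [[0, 0, 0], [0, 0, 0]]]'

```text
t: 14.42
tool_pos: [634.9, 183.3, 43.7]
tool_rot: [3.141, 0.003, -0.177]
force: [-0.2, -0.0, 0.0]
width: 51.3
```

>>> arm_command --plan '[[[0, 0, 0], [0, 0, 0]], [[0, 0, 0], [0, 0, 0]], [[0, 0, 0], [0, 0, 0]], [[0, 0, 0], [0, 0, 0]]]' --grip 10 --grip_force 50

```text
t: 14.92
tool_pos: [640.7, 182.9, 47.5]
tool_rot: [-3.141, -0.009, -0.178]
force: [7.0, -0.9, -2.1]
width: 24.5
```

Run:
```python
from h import *
st()
for n in("side",):
    c=read_camera(n);a=c["image"]
    cv2.imwrite(f"pics/{n}7.png",cv2.resize(a[190:290,210:340],(780,600),interpolation=cv2.INTER_CUBIC) if n=="side" else cv2.resize(a[130:250,200:340],(700,600),interpolation=cv2.INTER_CUBIC))
```

```text
t 14.93 p [640.7 182.9  47.5] r [-3.141 -0.009 -0.178] F [ 7.  -0.9 -2.1] w 24.5 j [ 0.17  0.71 -0.1   0.75 -0.    1.92]
```

View pics/side7.png

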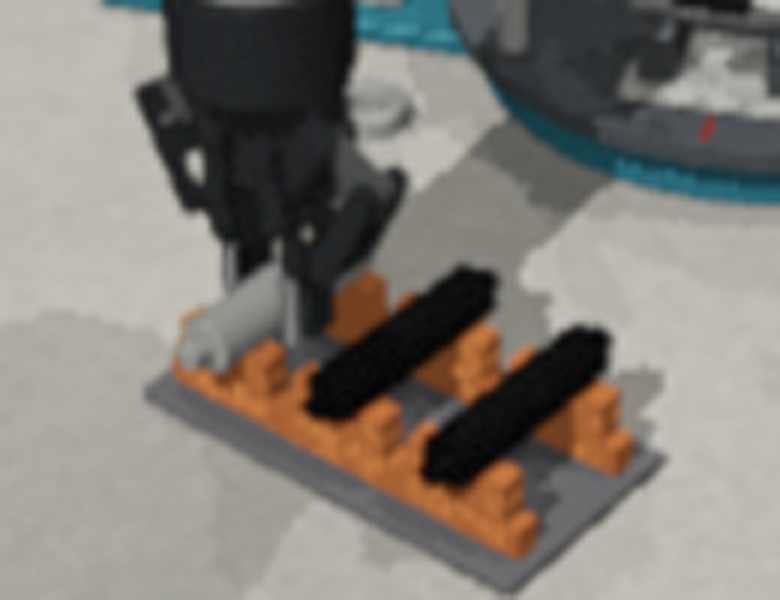

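>>> arm_command --plan '[[[0, 0, -10], [0, 0, 0]], [[0, 0, -20], [0, 0, 0]], [[0, 0, -30], [0, 0, 0]], [[0, 0, -30], [0, 0, 0]], [[0, 0, -30], [0, 0, 0]]]'

```text
t: 15.6
tool_pos: [635.2, 183.5, 166.1]
tool_rot: [3.141, 0.002, -0.177]
force: [-0.6, 0.6, -5.2]
width: 24.6
```

Run:
```python
from h import *
st()
c=read_camera("side");a=c["image"]
cv2.imwrite("pics/side8.png",cv2.resize(a[150:290,210:390],(780,606),interpolation=cv2.INTER_CUBIC)[:600])
st()
plan([477.4,-191.8,200],0.241,14)
```

```text
t 15.6 p [635.2 183.5 166.1] r [ 3.141e+00  2.000e-03 -1.770e-01] F [-0.6  0.6 -5.2] w 24.6 j [0.17 0.59 0.01 0.99 0.   1.92]
t 15.65 p [637.4 184.  170.9] r [-3.14  -0.004 -0.177] F [ 0.4  0.  -0.9] w 24.5 j [0.17 0.59 0.02 1.   0.   1.92]
from [637.4 184.  170.9] yaw -0.177 dyaw 0.418
[[[-6.5,28.4,-2.2],[-0.0,-0.0,-0.03]],[[-7.4,28.3,-2.1],[-0.0,-0.001,-0.03]],[[-8.2,27.9,-2.2],[-0.0,-0.0,-0.03]],[[-9.1,27.8,-2.1],[-0.0,-0.0,-0.029]],[[-9.8,27.4,-2.2],[-0.0,-0.001,-0.03]]]
[[[-10.7,27.2,-2.1],[-0.0,-0.0,-0.03]],[[-11.5,26.8,-2.1],[-0.0,-0.0,-0.03]],[[-12.2,26.4,-2.2],[-0.0,-0.001,-0.03]],[[-13.1,26.1,-2.1],[-0.0,-0.0,-0.03]],[[-13.9,25.7,-2.1],[-0.0,-0.0,-0.03]]]
[[[-14.6,25.2,-2.1],[-0.0,-0.001,-0.029]],[[-15.3,24.9,-2.2],[-0.001,-0.0,-0.03]],[[-16.1,24.3,-2.0],[0.0,-0.0,-0.03]],[[-16.8,23.8,-2.1],[0.0,-0.001,-0.03]]]
end [ 477.4 -191.8  200. ] [3.141 0.    0.241]
```

View pics/side8.png

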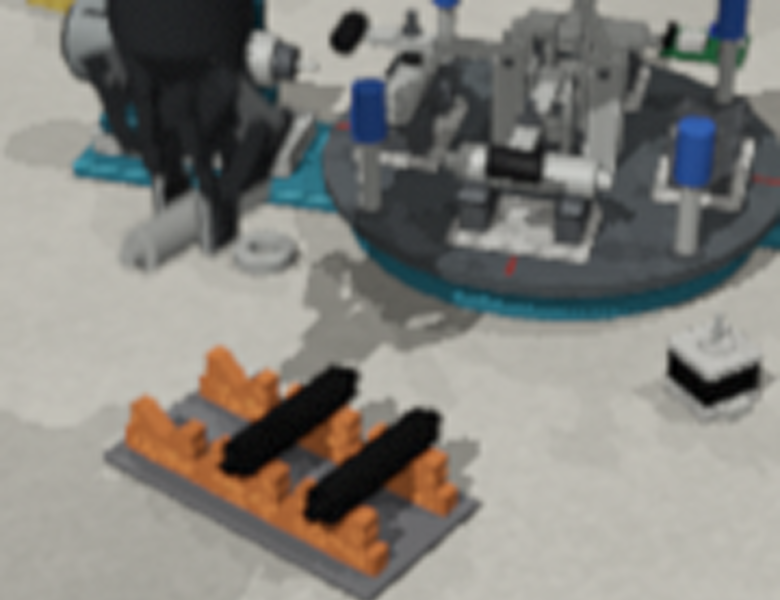

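The shaft is held level and the black shafts haven't moved. I'll carry it above the nest.

>>> arm_command --plan '[[[-6.5, 28.4, -4.2], [0, 0, -0.03]], [[-7.4, 28.3, -4.1], [0, 0, -0.03]], [[-8.2, 27.9, -4.2], [0, 0, -0.03]], [[-9.1, 27.8, -4.1], [0, 0, -0.03]], [[-9.8, 27.4, -4.2], [0, 0, -0.03]]]'

```text
t: 16.27
tool_pos: [577.7, 48.7, 185.5]
tool_rot: [-3.141, 0.002, -0.026]
force: [0.6, -1.2, -5.5]
width: 24.5
```

>>> arm_command --plan '[[[-10.7, 27.2, -4.1], [0, 0, -0.03]], [[-11.5, 26.8, -2.1], [0, 0, -0.03]], [[-12.2, 26.4, -2], [0, 0, -0.03]], [[-13.1, 26.1, 0], [0, 0, -0.03]], [[-13.9, 25.7, 0], [0, 0, -0.03]]]'

```text
t: 16.9
tool_pos: [520.8, -85.4, 193.8]
tool_rot: [-3.141, 0.001, 0.124]
force: [1.1, 0.3, -4.2]
width: 24.4
```

>>> arm_command --plan '[[[-14.6, 25.2, 0], [0, 0, -0.03]], [[-15.3, 24.9, 0], [0, 0, -0.03]], [[-16.1, 24.3, 0], [0, 0, -0.03]], [[-16.8, 23.8, 0], [0, 0, -0.03]], [[0, 0, 0], [0, 0, 0]]]'

```text
t: 17.52
tool_pos: [475.3, -193.4, 193.9]
tool_rot: [-3.141, 0.001, 0.24]
force: [-0.7, 0.5, -5.0]
width: 24.7
```

Run:
```python
from h import *
read_camera("side");read_camera("side")
st()
for n in("top","side"):
    c=read_camera(n);a=c["image"]
    cv2.imwrite(f"pics/{n}9.png",cv2.resize(a[90:250,270:483],(780,586),interpolation=cv2.INTER_CUBIC))
plan([477.4,-191.8,135],0.241,5)
```

```text
t 17.62 p [ 475.9 -191.9  194. ] r [-3.14e+00  1.00e-03  2.42e-01] F [ 0.2 -0.6 -4.2] w 24.4 j [-0.53  0.3  -0.37  0.9   0.    0.8 ]
from [ 476.4 -191.5  194.2] yaw 0.243 dyaw -0.002
[[[0.2,0.1,11.8],[-0.0,0.0,0.0]],[[0.2,0.1,11.9],[-0.0,0.0,0.001]],[[0.2,0.2,11.8],[-0.001,0.0,0.0]],[[0.2,0.1,11.8],[0.0,0.0,0.001]],[[0.2,0.1,11.9],[0.0,0.0,0.0]]]
end [ 477.4 -191.8  135. ] [3.141 0.    0.241]
```

View pics/side9.png

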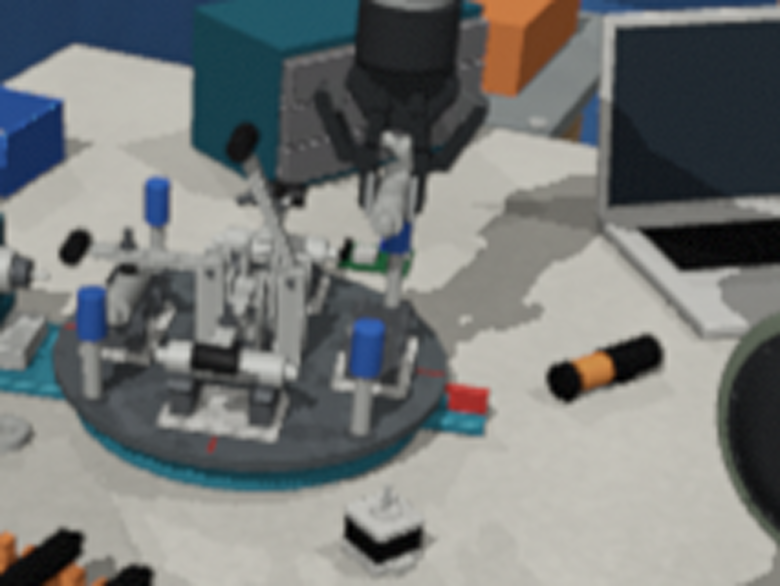

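View pics/top9.png

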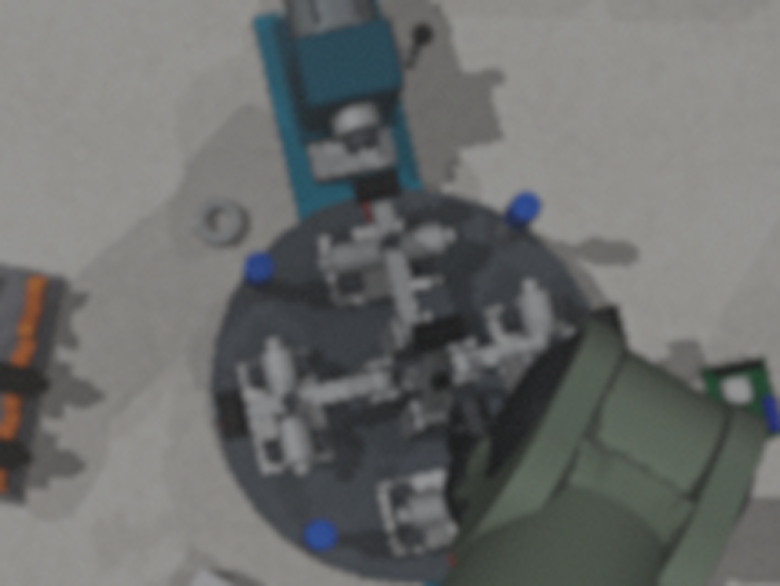

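```bash
cat >> h.py <<'E'
A=np.radians(14.1);U=np.array([np.cos(A),np.sin(A)]);V=np.array([-U[1],U[0]])
SEAT=np.array([477.4,-191.8])
def nestcloud(n,u=(-60,60),v=(-80,80),z=(40,260)):
    c=read_camera(n);W=cloud(c);H=hsv(c)
    uu=(W[...,:2]-SEAT)@U; vv=(W[...,:2]-SEAT)@V
    m=(uu>u[0])&(uu<u[1])&(vv>v[0])&(vv<v[1])&(W[...,2]>z[0])&(W[...,2]<z[1])
    r,cc=np.nonzero(m)
    return c,r,cc,np.c_[uu[m],vv[m],W[m][:,2]],H[m]
E
python3 - <<'E'
from h import *
st()
c,r,cc,P,H=nestcloud("side",z=(165,215))
b=(H[:,1]<60)&(H[:,2]>90)
print(len(P),b.sum())
Q=P[b]
print(np.percentile(Q,[0,5,25,50,75,95,100],axis=0).round(1))
c,r,cc,P,H=nestcloud("side",z=(40,100))
for zl in range(40,100,6):
    m=(P[:,2]>=zl)&(P[:,2]<zl+6); 
    if m.sum()>3: print(zl,m.sum(),np.percentile(P[m][:,0],[1,50,99]).round(),np.percentile(P[m][:,1],[1,10,50,90,99]).round())
E
```

```text
t 17.73 p [ 476.4 -191.5  194.2] r [-3.141  0.     0.243] F [-0.2 -0.6 -4.9] w 24.1 j [-0.53  0.3  -0.37  0.9   0.    0.8 ]
282 230
[[-29.4 -46.8 176.8]
 [-22.3 -30.7 183.7]
 [-12.2   6.4 193.1]
 [ -4.8  13.6 200. ]
 [  3.3  42.8 203.2]
 [ 14.2  51.9 207.2]
 [ 19.7  58.2 214.3]]
40 420 [-59.  10.  59.] [-78. -55.  22.  69.  78.]
46 79 [-33. -16.  59.] [-76. -27.  34.  47.  51.]
52 24 [-25. -12.  60.] [-22. -21.  39.  43.  44.]
58 27 [-26. -14.  58.] [-24. -23.  14.  42.  42.]
64 36 [-25. -12.  60.] [-36. -26. -16.  42.  47.]
70 62 [-30.  -9.  59.] [-35. -27. -21.  40.  42.]
76 55 [-28. -14.  59.] [-38. -33. -19.  40.  43.]
82 30 [-25. -19.  59.] [-39. -33. -14.  35.  39.]
88 7 [58. 59. 60.] [-15. -14.  -4.  18.  19.]
```

Run:
```python
from h import *
c,r,cc,P,H=nestcloud("side",u=(-35,35),z=(165,215))
b=(H[:,1]<60)&(H[:,2]>90)&(P[:,1]>25)
m=np.full((400,640),np.nan);u=m.copy();z=m.copy()
for i in np.nonzero(b)[0]: m[r[i],cc[i]]=P[i,1]; u[r[i],cc[i]]=P[i,0]; z[r[i],cc[i]]=P[i,2]
rr=r[b];c2=cc[b]
np.set_printoptions(linewidth=250)
print(rr.min(),c2.min())
print(np.round(m[rr.min():rr.max()+1,c2.min():c2.max()+1]))
c,r,cc,P,H=nestcloud("side",u=(-40,40),v=(25,60),z=(50,90))
m=np.full((400,640),np.nan)
for i in range(len(P)): m[r[i],cc[i]]=P[i,1]
print(np.round(m[r.min():r.max()+1,cc.min():cc.max()+1]))
```

```text
144 371
[[nan nan 25. 30. 32. nan 30. 26. nan nan]
 [nan 27. 34. 37. 36. 36. 39. 32. 28. nan]
 [nan 38. 42. 43. 43. 40. 41. 36. 30. nan]
 [28. 42. 43. 45. 49. 51. 47. 40. 35. 25.]
 [44. 44. 45. 46. 45. 42. 46. 47. 39. nan]
 [47. 49. 47. 44. 47. 46. 45. 45. 43. nan]
 [46. 46. 50. 55. 53. 49. 43. 49. 41. nan]
 [47. 44. 54. 54. 50. 56. 41. 48. 47. nan]
 [47. 42. 55. 55. 56. 59. 44. 50. nan nan]
 [nan 43. 58. 54. 52. 56. 46. 47. nan nan]
 [nan nan 44. 47. 48. 48. nan nan nan nan]]
[[nan nan nan 33. nan nan nan nan nan nan nan nan nan nan nan nan nan nan nan nan]
 [nan nan nan 38. nan nan nan nan nan nan nan nan nan nan nan nan nan 26. nan nan]
 [nan nan 35. 40. nan nan nan nan nan nan nan nan nan nan nan 26. 31. 30. nan nan]
 [nan 35. 37. 39. nan nan nan nan nan nan nan nan nan nan 29. 33. 36. 37. nan nan]
 [nan 40. 36. 39. nan nan nan nan nan nan nan nan nan 32. 38. 41. 42. 42. 34. 28.]
 [nan 38. 41. 39. nan nan nan nan nan nan nan nan nan 36. 36. 45. 37. 41. 39. 30.]
 [nan nan 38. 42. nan nan nan nan nan nan nan nan nan 41. 37. 36. 41. 37. 44. nan]
 [nan nan 39. nan nan nan nan nan nan nan nan nan nan 40. 44. 38. 36. 40. 44. nan]
 [nan nan 44. 41. nan nan nan nan nan nan nan nan nan 43. 35. 44. 41. 36. nan nan]
 [nan nan 42. 45. nan nan nan nan nan nan nan nan 40. 38. 43. 42. 39. 30. nan nan]
 [nan nan 41. 42. nan nan nan nan nan nan nan nan 39. 42. 40. 41. 41. 28. nan nan]
 [40. 41. 38. 40. 39. nan nan nan nan nan nan nan 42. 38. 46. 42. 47. nan nan nan]
 [nan 49. nan nan 42. nan nan nan nan nan nan 40. 43. 40. 41. 39. 39. nan nan nan]
 [nan nan nan nan nan nan nan nan nan nan nan nan 40. 41. 39. 40. 37. nan nan nan]
 [nan nan nan nan nan nan nan nan nan nan nan nan nan nan nan nan 44. nan nan nan]]
```

>>> arm_command --plan '[[[0.2, 0.2, 18], [0, 0, 0]], [[0.2, 0.2, 18], [0, 0, 0]], [[0.2, 0.2, 18], [0, 0, 0]], [[0.2, 0, 18], [0, 0, 0.002]], [[0, 0, 0], [0, 0, 0]]]'

```text
t: 18.55
tool_pos: [476.5, -191.8, 121.3]
tool_rot: [-3.139, 0.002, 0.241]
force: [0.0, -0.3, -3.7]
width: 24.2
```

Run:
```python
from h import *
read_camera("side")
st()
c,r,cc,P,H=nestcloud("side",u=(-45,45),z=(50,145))
cv2.imwrite("pics/side10.png",cv2.resize(c["image"][120:220,320:450],(780,600),interpolation=cv2.INTER_CUBIC))
b=(H[:,1]<60)&(H[:,2]>85)&(P[:,1]>38)&(P[:,2]>100)
Q=P[b];print("shaft front",b.sum(),np.percentile(Q,[2,50,98],axis=0).round(1))
ring=(Q[:,1]<50);print("ring v",np.median(Q[ring&(Q[:,1]>42),1]),"stub v",np.median(Q[Q[:,1]>51,1]), "u",Q[:,0].min(),Q[:,0].max(),Q[:,0].mean(),"z",Q[:,2].min(),Q[:,2].max())
v=(P[:,2]<84)&(P[:,1]>30)&(abs(P[:,0])<35);Q=P[v];print("V block",v.sum(),np.percentile(Q,[2,50,98],axis=0).round(1))
```

```text
t 18.6 p [ 477.2 -192.2  122.2] r [-3.141e+00  1.000e-03  2.410e-01] F [ 0.2  0.1 -4. ] w 24.6 j [-0.53  0.39 -0.46  0.73  0.    0.8 ]
shaft front 59 [[-15.2  38.8 110.7]
 [ -3.3  45.1 122.6]
 [  7.3  56.1 131.8]]
ring v 45.27955539194656 stub v 53.73185352084219 u -15.897117044575317 7.476647244629668 -3.5439586356141115 z 109.65973048073647 132.6675730517792
V block 86 [[-27.2  31.3  50.7]
 [-15.2  40.2  66.7]
 [ 22.1  44.8  83.5]]
```

View pics/side10.png

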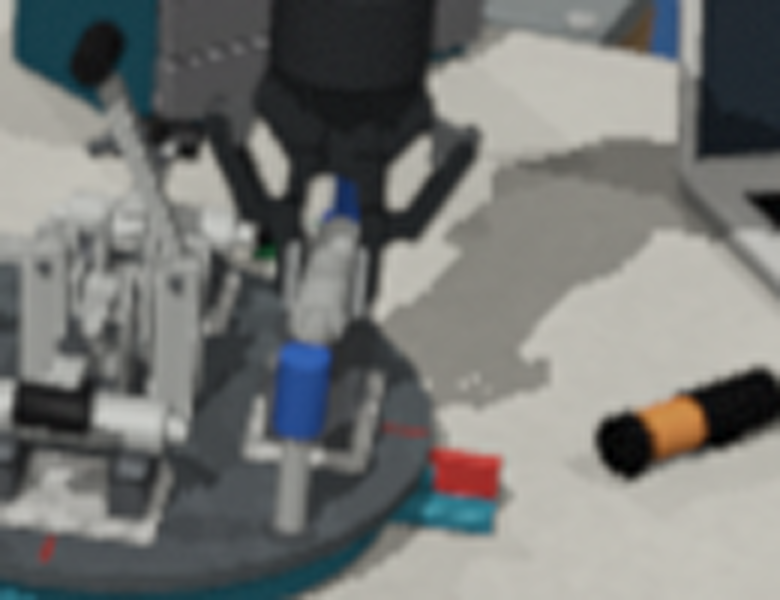

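The held shaft is lined up over the V-blocks (stub at zoom px 320,310), within about 1 mm lengthways. I'll lower it.

>>> arm_command --plan '[[[0, 0, 10], [0, 0, 0]], [[0, 0, 8], [0, 0, 0]], [[0, 0, 6], [0, 0, 0]], [[0, 0, 3], [0, 0, 0]], [[0, 0, 0], [0, 0, 0]]]'

```text
t: 19.27
tool_pos: [477.3, -192.6, 95.2]
tool_rot: [-3.141, 0.0, 0.241]
force: [-0.3, 0.5, -4.1]
width: 24.5
```

>>> arm_command --plan '[[[0, 0, 1.5], [0, 0, 0]], [[0, 0, 1.5], [0, 0, 0]], [[0, 0, 0], [0, 0, 0]]]'

```text
t: 19.65
tool_pos: [477.4, -192.7, 92.4]
tool_rot: [-3.142, 0.0, 0.241]
force: [-0.4, -0.4, -4.7]
width: 24.6
```

>>> arm_command --plan '[[[0, 0, 1.5], [0, 0, 0]], [[0, 0, 1], [0, 0, 0]], [[0, 0, 0], [0, 0, 0]]]'

```text
t: 20.02
tool_pos: [477.3, -192.7, 89.9]
tool_rot: [-3.142, 0.0, 0.241]
force: [-0.3, 0.0, -4.4]
width: 24.3
```

>>> arm_command --plan '[[[0, 0, 1], [0, 0, 0]], [[0, 0, 1], [0, 0, 0]], [[0, 0, 0], [0, 0, 0]]]'

```text
t: 20.4
tool_pos: [477.1, -192.9, 89.1]
tool_rot: [3.141, 0.0, 0.241]
force: [-4.8, 1.2, 7.3]
width: 24.6
```

>>> arm_command --plan '[[[0, 0, 1], [0, 0, 0]], [[0, 0, 1], [0, 0, 0]], [[0, 0, 0], [0, 0, 0]]]'

```text
t: 20.78
tool_pos: [477.2, -193.7, 88.8]
tool_rot: [3.138, 0.001, 0.241]
force: [-9.6, 1.3, 22.2]
width: 24.1
```

```bash
cat > sh.py <<'E'
from h import *
import sys
st()
c,r,cc,P,H=nestcloud("side",u=(-45,45),z=(50,145))
cv2.imwrite(f"pics/{sys.argv[1]}.png",cv2.resize(c["image"][120:220,320:450],(780,600),interpolation=cv2.INTER_CUBIC))
b=(H[:,1]<60)&(H[:,2]>85)&(P[:,1]>42)&(P[:,2]>65)
Q=P[b];print("shaft front",b.sum(),np.percentile(Q,[2,50,98],axis=0).round(1))
ring=(Q[:,1]<50);print("ring v",np.median(Q[ring&(Q[:,1]>42),1]),"stub v",np.median(Q[Q[:,1]>51,1]), "u",Q[:,0].min(),Q[:,0].max(),Q[:,0].mean(),"z",Q[:,2].min(),Q[:,2].max())
v=(P[:,2]<72)&(P[:,1]>30)&(abs(P[:,0])<35);Q=P[v];print("V block",v.sum(),np.percentile(Q,[2,50,98],axis=0).round(1))
E
python3 sh.py side11
```

```text
t 20.77 p [ 477.2 -193.7   88.8] r [3.138e+00 1.000e-03 2.410e-01] F [-9.6  1.3 22.2] w 24.1 j [-0.53  0.43 -0.5   0.64 -0.    0.8 ]
shaft front 6 [[-24.7  42.4  71.2]
 [-13.   43.   84.1]
 [ 15.   44.1  89.6]]
ring v 43.03691675349787 stub v nan u -25.7059263255966 18.097852219736836 -10.277885064386547 z 70.79182901025808 89.68041863766189
V block 51 [[-25.9  34.7  50.4]
 [-16.5  39.   58.1]
 [ 18.2  45.3  70.8]]
  return _methods._mean(a, axis=axis, dtype=dtype,
  ret = ret.dtype.type(ret / rcount)
```

View pics/side11.png

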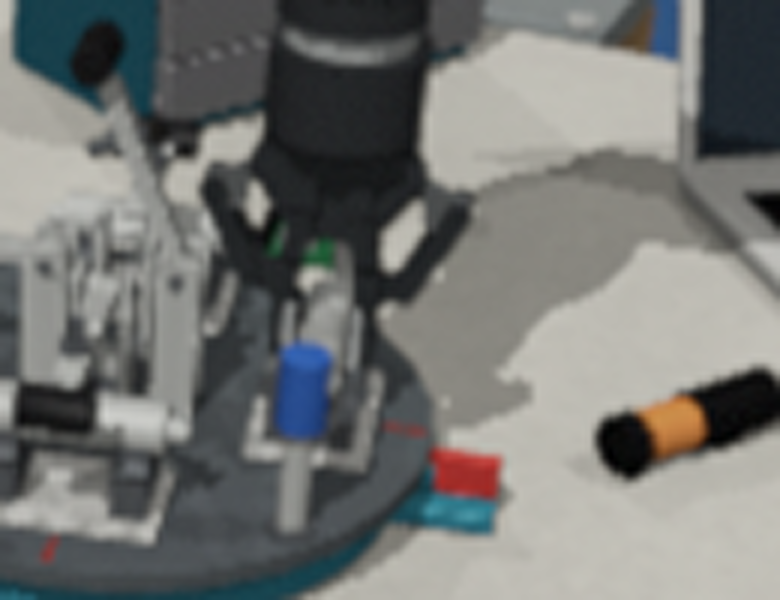

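>>> arm_command --plan '[[[-2.5, -1, -2.5], [0, 0, 0]], [[0, 0, 0], [0, 0, 0]], [[0, 0, 0], [0, 0, 0]]]'

```text
t: 21.2
tool_pos: [476.3, -192.8, 89.2]
tool_rot: [3.14, -0.003, 0.241]
force: [3.0, 0.4, 5.1]
width: 24.3
```

Run:
```python
from h import *
st()
for n in("top","side"):
    c=read_camera(n); cv2.imwrite(f"pics/{n}12.png",cv2.resize(c["image"][120:250,300:470],(780,596),interpolation=cv2.INTER_CUBIC))
```

```text
t 21.2 p [ 476.3 -192.8   89.2] r [ 3.14e+00 -3.00e-03  2.41e-01] F [3.  0.4 5.1] w 24.3 j [-0.53  0.43 -0.5   0.64  0.    0.8 ]
```

View pics/top12.png

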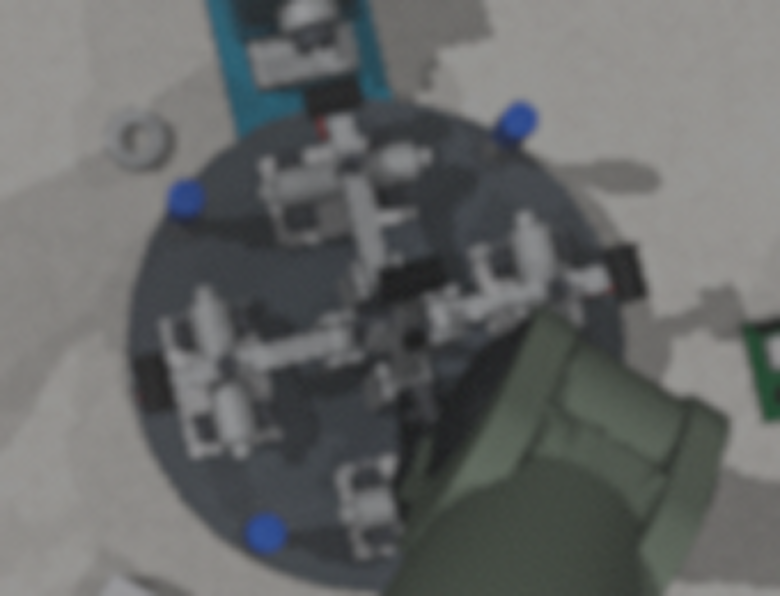

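>>> arm_command --plan '[[[0, 0, 0], [0, 0, 0]], [[0, 0, 0], [0, 0, 0]], [[0, 0, 0], [0, 0, 0]]]' --grip 60

```text
t: 21.68
tool_pos: [474.1, -192.1, 88.0]
tool_rot: [-3.141, 0.001, 0.241]
force: [0.6, -0.9, 1.0]
width: 51.2
```

>>> arm_command --plan '[[[0, 0, -10], [0, 0, 0]], [[0, 0, -20], [0, 0, 0]], [[0, 0, -25], [0, 0, 0]], [[-25, 0, -35], [0, 0, 0]], [[-40, 0, -35], [0, 0, 0]]]'

```text
t: 22.3
tool_pos: [411.5, -208.0, 215.1]
tool_rot: [3.141, -0.001, 0.242]
force: [0.9, -1.3, 0.7]
width: 51.3
```

>>> arm_command --plan '[[[-40, 0, -35], [0, 0, -0.157]], [[0, 0, -30], [0, 0, -0.157]], [[0, 0, 0], [0, 0, -0.157]], [[0, 0, 0], [0, 0, -0.157]]]'

```text
t: 22.8
tool_pos: [372.8, -217.6, 279.8]
tool_rot: [3.14, 0.0, 0.874]
force: [-0.5, 0.5, 0.2]
width: 51.3
```

Run:
```python
from h import *
st();wang()
for n in("top","side"):
    c=read_camera(n); cv2.imwrite(f"pics/{n}13.png",cv2.resize(c["image"][120:250,300:470],(780,596),interpolation=cv2.INTER_CUBIC))
    for q in("shaft_center","nest_seat","clamp_grip","clamp_pivot"):
        print(n,q,[(np.round(x["point"],1),round(x["score"],2),px2w(c,*x["point"],{"s":87,"n":87}.get(q[0],117 if "pivot" in q else 228)).round(1)) for x in landmark_of(q,n)[:2]])
```

```text
t 22.8 p [ 372.8 -217.6  279.8] r [3.14  0.    0.874] F [-0.5  0.5  0.2] w 51.3 j [-0.7   0.08 -0.42  1.07 -0.   -0.  ]
top [[704.6, -243.4], [651.7, -40.5], [501.0, -297.1], [448.1, -93.2]]
  adj -30.39
  adj -30.22
  ang -30.35 mid [ 576.35 -168.3 ]
  ang -30.43 mid [ 576.35 -168.8 ]
  adj -30.49
  adj -30.46
side [[702.1, -237.3], [499.2, -290.1], [648.9, -32.8], [445.7, -85.2]]
  adj -30.41
  adj -30.42
  ang -30.68 mid [ 573.9  -161.25]
  ang -30.19 mid [ 574.05 -161.45]
  adj -30.37
  adj -30.54
top shaft_center [(array([226.7, 392.6]), 0.72, array([ 478.5, -197. ,   87. ])), (array([255.8, 329.3]), 0.7, array([390.6, -16.1,  87. ]))]
top nest_seat [(array([228.7, 392.6]), 0.65, array([ 472.8, -197. ,   87. ])), (array([216. , 432.5]), 0.59, array([ 512.2, -311.7,   87. ]))]
top clamp_grip [(array([178.4, 387.9]), 0.74, array([ 595.7, -161.9,  228. ]))]
top clamp_pivot [(array([202.1, 389.1]), 0.6, array([ 546.5, -181.9,  117. ])), (array([219.5, 430.1]), 0.6, array([ 499.7, -297.5,  117. ]))]
side shaft_center [(array([176. , 370.9]), 0.44, array([ 481.7, -190.3,   87. ])), (array([211. , 269.9]), 0.37, array([641.2, 112.3,  87. ]))]
side nest_seat [(array([174.2, 376.7]), 0.71, array([ 470.5, -209.3,   87. ])), (array([187.9, 336.6]), 0.55, array([541. , -77.7,  87. ]))]
side clamp_grip [(array([125.5, 337.5]), 0.53, array([ 591.1, -177.5,  228. ]))]
side clamp_pivot [(array([165.5, 352. ]), 0.67, array([ 536. , -170.7,  117. ]))]
```

View pics/top13.png

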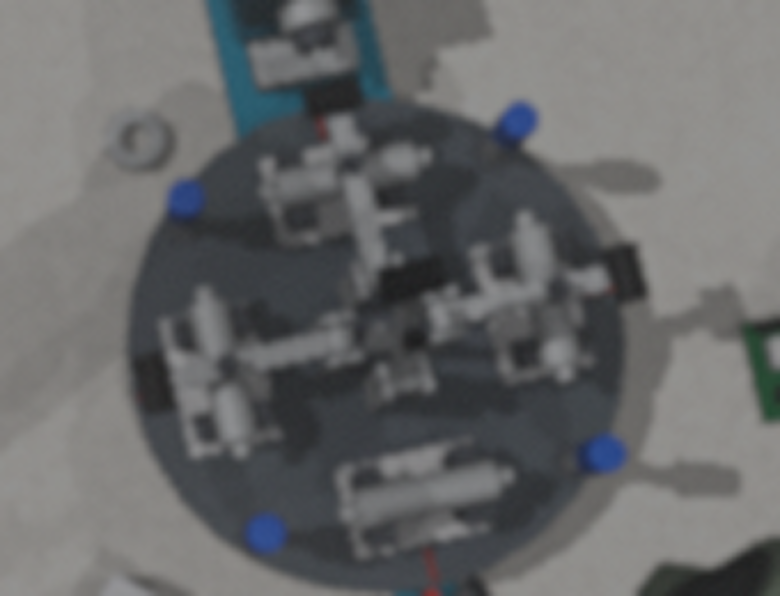

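View pics/side13.png

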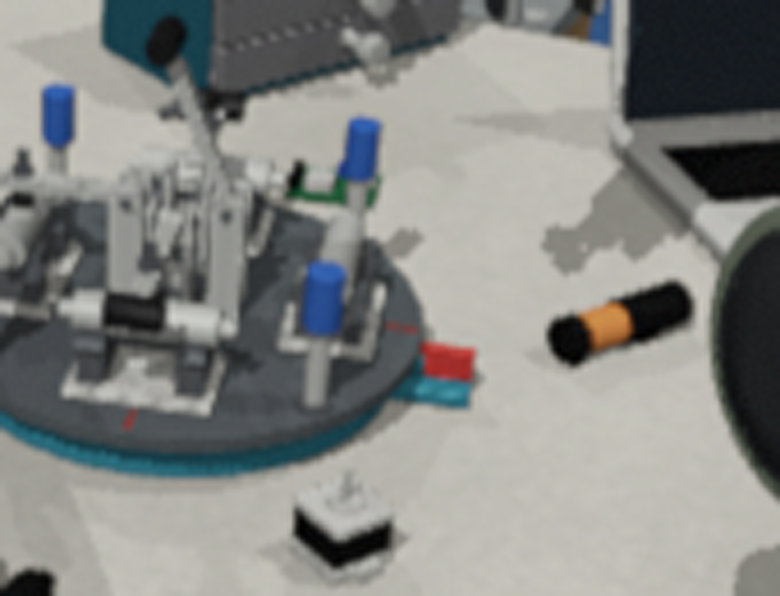

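Run:
```python
from h import *
c,r,cc,P,H=nestcloud("top",u=(-40,40),v=(-80,80),z=(40,125))
print("image")
b=(P[:,2]>82)&(H[:,2]>90)
Q=P[b];print("shaft top: n",b.sum(),np.percentile(Q,[0,2,50,98,100],axis=0).round(1))
# ends along v using z>70
b=(P[:,2]>76);Q=P[b];print(np.sort(Q[:,1])[:6].round(1),np.sort(Q[:,1])[-6:].round(1))
b=(P[:,2]>44)&(P[:,2]<55)&(H[:,2]>110);Q=P[b];print("plate",b.sum(),np.percentile(Q,[0,2,50,98,100],axis=0).round(1))
# bright silhouettes along image
im=c["image"];W=cloud(c);Hh=hsv(c)
red=((Hh[...,0]<9)|(Hh[...,0]>170))&(Hh[...,1]>60)
for z0,rr in((42,(120,162)),(34,(166,195))):
    acc=[]
    # map every red px at level z0
    ys,xs=np.nonzero(red[225:275,370:420]);ys+=225;xs+=370
    for y,x in zip(ys,xs):
        w=px2w(c,y,x,z0); d=w[:2]-np.array([576.4,-168.5]); rad=np.hypot(*d)
        if rr[0]<rad<rr[1]: acc.append((*w[:2],Hh[y,x,1]))
    acc=np.array(acc); m=np.average(acc[:,:2],axis=0,weights=acc[:,2]); d=m-np.array([576.4,-168.5])
    print(z0,len(acc),m.round(1),"ang",np.degrees(np.arctan2(-d[1],-d[0])).round(2))
cv2.imwrite("pics/z14.png",cv2.resize(im[215:265,365:425],(720,600),interpolation=cv2.INTER_NEAREST))
```

```text
image
shaft top: n 256 [[-15.9 -59.   82.2]
 [-12.  -54.9  86.4]
 [ -1.7  -4.7  96.5]
 [  8.7  45.9 101.7]
 [ 16.4  50.2 103.6]]
[-59.  -58.2 -57.5 -57.2 -55.3 -55. ] [47.4 48.3 48.5 48.8 49.9 50.2]
plate 78 [[-32.3 -27.8  44. ]
 [-31.6 -26.9  44.3]
 [ 18.1 -11.1  47.7]
 [ 25.8  40.2  52.1]
 [ 26.   40.9  53.6]]
42 12 [ 433.7 -207.1] ang 15.12
34 40 [ 401.3 -211.6] ang 13.85
```

View pics/z14.png

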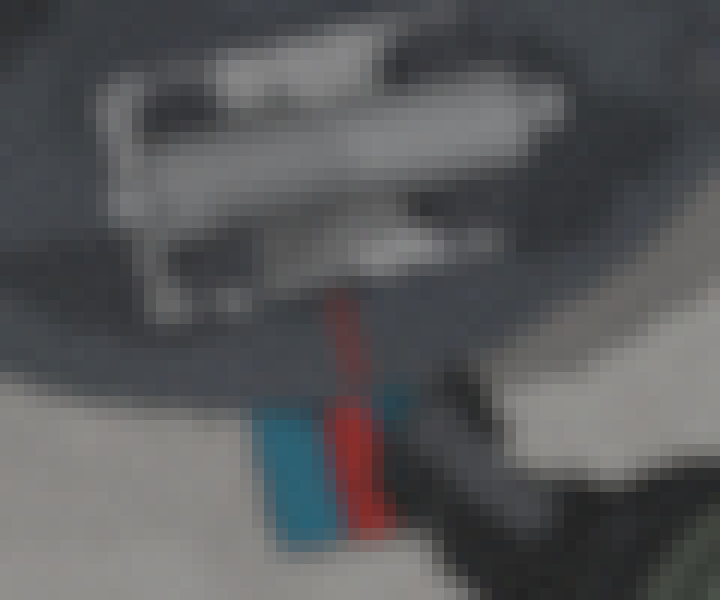

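Run:
```python
from h import *
def proj(c,w):
    K=c["camera_matrix"];T=c["world_from_camera"];p=T[:3,:3].T@(np.array(w)-T[:3,3]);p=p*[1,-1,-1]
    q=K@p;return q[1]/q[2],q[0]/q[2]
for n,ctr in(("top",(576.4,-168.5)),("side",(576,-165))):
    c=read_camera(n);ctr=np.array(ctr)
    for a in (14.6,):
        a=np.radians(a+180);d=np.array([np.cos(a),np.sin(a)]);t=np.array([-d[1],d[0]])
        s=ctr+105*d
        for k in(-55,-45,0,45,55): print(n,k,np.round(proj(c,[*(s+k*t),87]),1))
    for x in silhouettes("shaft_center",n)[:2]:
        ys,xs=np.nonzero(x["pixels"]);print(round(x["score"],2),len(xs),np.round(x["point"],1),xs.min(),xs.max(),ys.min(),ys.max(),"midrect",cv2.minAreaRect(np.c_[xs,ys].astype(np.float32)))
c=read_camera("top");g=cv2.cvtColor(c["image"],cv2.COLOR_BGR2GRAY)
# profile along shaft axis
a=np.radians(14.6+180);d=np.array([np.cos(a),np.sin(a)]);t=np.array([-d[1],d[0]]);s=np.array([576.4,-168.5])+105*d
for off in(-3,0,3):
    print(off,[int(cv2.getRectSubPix(g,(1,1),tuple(np.float32(proj(c,[*(s+k*t+off*d),93])[::-1])))[0,0]) for k in range(-66,67,3)])
```

```text
top -55 [232.4 373.4]
top -45 [231.6 376.7]
top 0 [228.  391.9]
top 45 [224.4 407. ]
top 55 [223.6 410.4]
0.74 313 [228.1 392. ] 374 411 221 235 midrect ((392.41876220703125, 228.12635803222656), (9.007017135620117, 38.06739044189453), 77.73522186279297)
0.3 286 [190.7 266.5] 249 282 185 198 midrect ((265.558837890625, 191.76470947265625), (33.95498275756836, 9.45888900756836), 14.03624439239502)
side -55 [185.4 371.2]
side -45 [183.7 371.6]
side 0 [176.4 373.3]
side 45 [169.5 375. ]
side 55 [168.  375.4]
0.54 88 [173.9 370.9] 371 379 167 184 midrect ((374.2500305175781, 175.25), (7.648529052734375, 16.86598777770996), 11.309932708740234)
-3 [71, 70, 71, 78, 97, 114, 115, 110, 111, 116, 118, 118, 117, 119, 118, 117, 117, 117, 117, 117, 117, 117, 117, 121, 126, 128, 129, 128, 128, 127, 127, 128, 126, 127, 127, 127, 125, 119, 109, 108, 105, 87, 64, 59, 64]
0 [69, 68, 70, 77, 98, 116, 116, 110, 108, 113, 116, 116, 114, 115, 115, 114, 115, 114, 114, 114, 114, 114, 114, 118, 123, 129, 130, 129, 130, 128, 128, 129, 128, 128, 128, 129, 128, 122, 114, 111, 106, 86, 64, 56, 59]
3 [64, 64, 65, 72, 87, 102, 107, 104, 104, 109, 113, 112, 108, 106, 106, 106, 106, 106, 106, 106, 106, 106, 107, 110, 116, 121, 124, 124, 125, 125, 126, 126, 125, 125, 127, 127, 125, 117, 103, 96, 89, 74, 59, 53, 55]
```

Run:
```python
from h import *
A2=np.radians(14.6);U2=np.array([np.cos(A2),np.sin(A2)]);V2=np.array([-U2[1],U2[0]])
for n,ctr in(("top",(576.4,-168.5)),("side",(576,-165))):
    c=read_camera(n);W=cloud(c);H=hsv(c);ctr=np.array(ctr)
    uu=(W[...,:2]-ctr)@U2;vv=(W[...,:2]-ctr)@V2
    m=(W[...,2]>200)&(W[...,2]<250)&(np.hypot(uu,vv)<70)
    for nm,k in(("all",m),("dark",m&(H[...,2]<60))):
        print(n,nm,k.sum(),"u",np.percentile(uu[k],[2,50,98]).round(1),"v",np.percentile(vv[k],[2,50,98]).round(1),"z",np.percentile(W[...,2][k],[2,50,98]).round(1))
    for lo in range(120,210,15):
        m2=(W[...,2]>lo)&(W[...,2]<lo+15)&(abs(vv)<12)&(uu>-60)&(uu<60)
        if m2.sum()>2: print("   ",lo,m2.sum(),np.percentile(uu[m2],[5,50,95]).round(1))
st()
```

```text
top all 141 u [-1.2 10.4 23.2] v [-19.   -0.1  16.1] z [201.6 231.2 236.4]
top dark 114 u [ 2.8 12.3 22.8] v [-18.5   0.7  16. ] z [210.8 232.3 236.4]
    120 82 [-39.   31.5  57.4]
    135 21 [-30.6 -26.9 -21.3]
    150 13 [-23.7 -20.7 -10.7]
    165 5 [-15.4  -7.3  -3.4]
    180 43 [-21.1 -12.3  -1. ]
    195 20 [-17.7  -0.8   2.6]
side all 99 u [-0.7  9.4 21. ] v [-16.8   7.8  19.2] z [200.5 226.2 234.2]
side dark 77 u [ 2.3 12.  21. ] v [-17.1  12.9  19.5] z [215.2 228.4 234.3]
    120 59 [-38.  -24.6  52.9]
    135 25 [-29.2 -23.9 -17.2]
    150 22 [-22.9 -17.5 -11.4]
    165 38 [-15.4  -7.   13.6]
    180 52 [-21.2  -7.7   4.3]
    195 25 [-3.2  2.   8.6]
t 23.8 p [ 372.8 -217.4  278.5] r [3.142 0.    0.869] F [ 1.2 -0.3  0.6] w 51.2 j [-0.7   0.08 -0.42  1.06 -0.    0.  ]
```

The blank is seated in both Vs, about 1–1.5 mm off centre lengthways. The wheel has drifted about 0.7° from the press, which I'll correct later. Next is the clamp arm: its grip is at u≈+12 from the axle and z≈225.

Run:
```python
from h import *
plan([590.8,-163.2,288],1.826,8)
```

```text
from [ 372.8 -217.4  278.5] yaw 0.869 dyaw 0.957
[[[22.8,16.4,-1.2],[0.0,0.0,-0.12]],[[20.6,19.1,-1.2],[0.0,0.0,-0.119]],[[18.2,21.3,-1.2],[0.0,0.0,-0.12]],[[15.6,23.4,-1.2],[0.0,0.0,-0.12]],[[12.6,25.1,-1.1],[0.0,0.0,-0.119]]]
[[[9.6,26.4,-1.2],[0.0,0.0,-0.12]],[[6.3,27.4,-1.2],[0.0,0.0,-0.12]],[[3.0,27.9,-1.2],[0.0,0.0,-0.119]]]
end [ 590.8 -163.2  288. ] [3.142 0.    1.826]
```

>>> arm_command --plan '[[[22.8, 16.4, -1.2], [0, 0, -0.12]], [[20.6, 19.1, -1.2], [0, 0, -0.119]], [[18.2, 21.3, -1.2], [0, 0, -0.12]], [[15.6, 23.4, -1.2], [0, 0, -0.12]], [[12.6, 25.1, -1.1], [0, 0, -0.119]]]' --grip 72

```text
t: 24.42
tool_pos: [509.9, -183.2, 284.4]
tool_rot: [-3.142, 0.0, 1.471]
force: [0.5, -0.5, 0.2]
width: 61.3
```

>>> arm_command --plan '[[[9.6, 26.4, -1.2], [0, 0, -0.12]], [[6.3, 27.4, -1.2], [0, 0, -0.12]], [[3, 27.9, -1.2], [0, 0, -0.119]], [[0, 0, 0], [0, 0, 0]]]'

```text
t: 24.92
tool_pos: [592.0, -162.7, 287.3]
tool_rot: [-3.141, -0.0, 1.827]
force: [-0.3, 0.1, 0.8]
width: 61.5
```

Run:
```python
from h import *
read_camera("side")
c=read_camera("side");st()
cv2.imwrite("pics/s15.png",cv2.resize(c["image"][60:210,270:470],(780,585),interpolation=cv2.INTER_CUBIC))
```

```text
t 25.02 p [ 590.3 -163.1  287.5] r [-3.14  -0.     1.825] F [ 0.7 -0.3 -0. ] w 61.3 j [-0.39  0.43  0.06  1.2  -0.   -0.64]
```

View pics/s15.png

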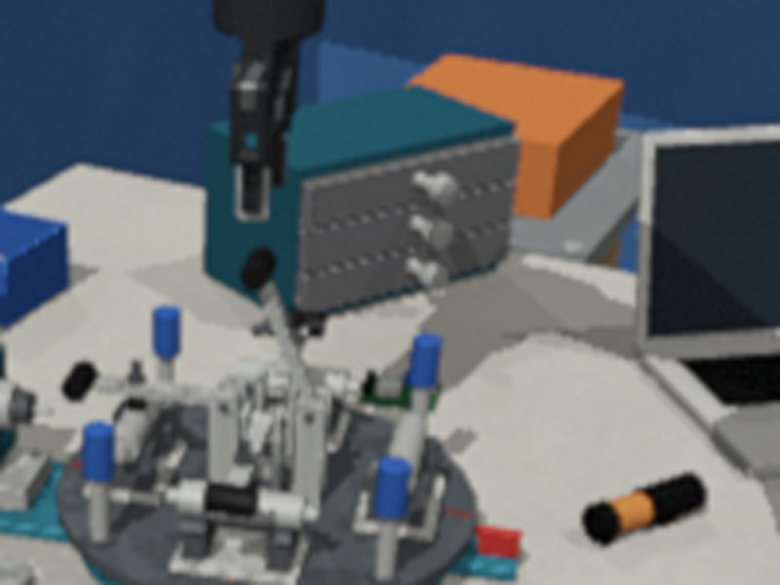

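>>> arm_command --plan '[[[0, 0, 18], [0, 0, 0]], [[0, 0, 18], [0, 0, 0]], [[0, 0, 16], [0, 0, 0]], [[0, 0, 13], [0, 0, 0]], [[0, 0, 0], [0, 0, 0]]]'

```text
t: 25.65
tool_pos: [589.9, -163.1, 221.9]
tool_rot: [-3.14, -0.001, 1.825]
force: [-0.1, 0.5, 0.2]
width: 61.4
```

>>> arm_command --plan '[[[0, 0, 0], [0, 0, 0]], [[0, 0, 0], [0, 0, 0]], [[0, 0, 0], [0, 0, 0]], [[0, 0, 0], [0, 0, 0]]]' --grip 20 --grip_force 60

```text
t: 26.15
tool_pos: [591.5, -163.6, 223.9]
tool_rot: [3.14, 0.001, 1.826]
force: [0.6, -0.9, 4.8]
width: 35.0
```

Run:
```python
from h import *
c=read_camera("side");st()
cv2.imwrite("pics/s16.png",cv2.resize(c["image"][60:210,270:470],(780,585),interpolation=cv2.INTER_CUBIC))
# arc rows in tool axes: y=+u, z=down
th0=1.96; ths=np.linspace(th0,0.0,22)[1:]
u=-33-117*np.cos(th0); z=117+117*np.sin(th0)
rows=[]
for t in ths:
    un=-33-117*np.cos(t); zn=117+117*np.sin(t)
    sh=[0,round(un-u,1),round(z-zn,1)]; u+=sh[1]; z-=sh[2]; rows.append([sh,[0,0,0]])
for i in range(0,len(rows),5): print(rows[i:i+5])
```

```text
t 26.2 p [ 591.4 -163.6  223.9] r [3.140e+00 1.000e-03 1.826e+00] F [ 0.3 -1.4  5.4] w 34.7 j [-0.39  0.46 -0.06  1.05 -0.   -0.64]
[[[0, np.float64(-10.3), np.float64(-3.7)], [0, 0, 0]], [[0, np.float64(-10.6), np.float64(-2.7)], [0, 0, 0]], [[0, np.float64(-10.7), np.float64(-1.7)], [0, 0, 0]], [[0, np.float64(-10.9), np.float64(-0.6)], [0, 0, 0]], [[0, np.float64(-10.9), np.float64(0.3)], [0, 0, 0]]]
[[[0, np.float64(-10.9), np.float64(1.4)], [0, 0, 0]], [[0, np.float64(-10.6), np.float64(2.3)], [0, 0, 0]], [[0, np.float64(-10.4), np.float64(3.3)], [0, 0, 0]], [[0, np.float64(-10.1), np.float64(4.3)], [0, 0, 0]], [[0, np.float64(-9.6), np.float64(5.2)], [0, 0, 0]]]
[[[0, np.float64(-9.0), np.float64(6.1)], [0, 0, 0]], [[0, np.float64(-8.5), np.float64(6.9)], [0, 0, 0]], [[0, np.float64(-7.8), np.float64(7.7)], [0, 0, 0]], [[0, np.float64(-7.0), np.float64(8.3)], [0, 0, 0]], [[0, np.float64(-6.2), np.float64(9.0)], [0, 0, 0]]]
[[[0, np.float64(-5.4), np.float64(9.5)], [0, 0, 0]], [[0, np.float64(-4.4), np.float64(10.0)], [0, 0, 0]], [[0, np.float64(-3.5), np.float64(10.3)], [0, 0, 0]], [[0, np.float64(-2.6), np.float64(10.6)], [0, 0, 0]], [[0, np.float64(-1.5), np.float64(10.8)], [0, 0, 0]]]
[[[0, np.float64(-0.5), np.float64(10.9)], [0, 0, 0]]]
```

View pics/s16.png

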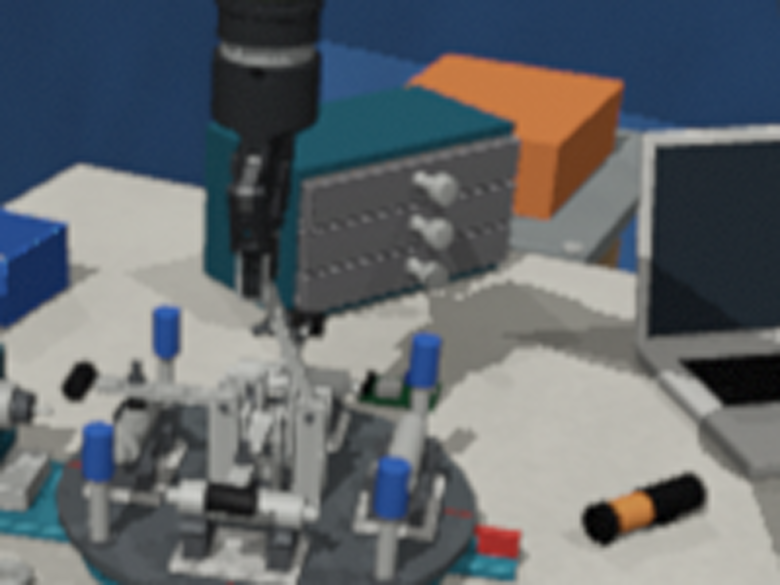

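The clamp grip is held on its flat ends (zoom px 255,270). I'll swing it over along the arc.

>>> arm_command --plan '[[[0.1, -10.3, -3.7], [0, 0, 0]], [[0.1, -10.6, -2.7], [0, 0, 0]], [[0.1, -10.7, -1.7], [0, 0, 0]], [[0.1, -10.9, -0.6], [0, 0, 0]], [[0.1, -10.9, 0.3], [0, 0, 0]]]'

```text
t: 26.82
tool_pos: [542.4, -176.3, 232.9]
tool_rot: [3.133, 0.002, 1.827]
force: [9.9, 0.4, 2.3]
width: 35.0
```

Run:
```python
from h import *
c=read_camera("side");st()
cv2.imwrite("pics/s17.png",cv2.resize(c["image"][60:210,270:470],(780,585),interpolation=cv2.INTER_CUBIC))
```

```text
t 26.88 p [ 541.2 -176.6  232.9] r [3.134e+00 2.000e-03 1.826e+00] F [ 3.6 -2.1  0.6] w 35.0 j [-0.45  0.37 -0.17  1.02  0.   -0.7 ]
```

View pics/s17.png

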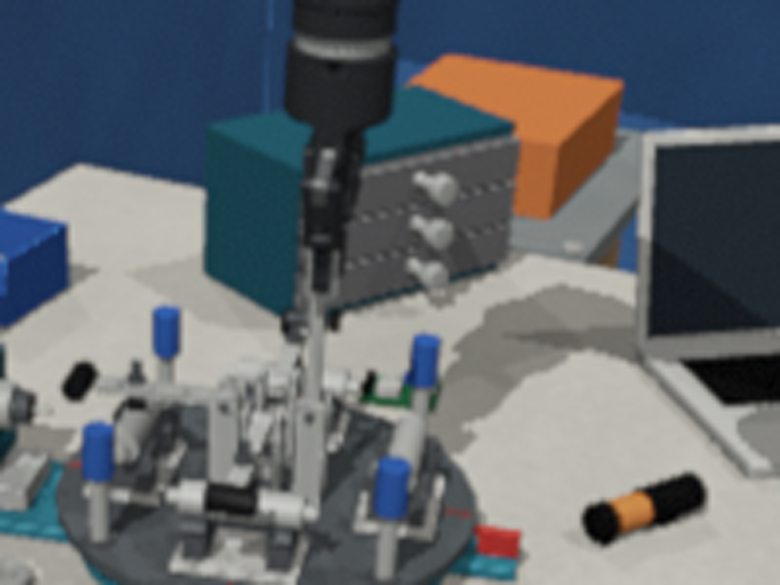

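Going well: the arm is now about upright. Continuing.

>>> arm_command --plan '[[[0.1, -10.9, 1.4], [0, 0, 0]], [[0.1, -10.6, 2.3], [0, 0, 0]], [[0.1, -10.4, 3.3], [0, 0, 0]], [[0.1, -10.1, 4.3], [0, 0, 0]], [[0.1, -9.6, 5.2], [0, 0, 0]]]'

```text
t: 27.5
tool_pos: [491.7, -189.5, 217.9]
tool_rot: [3.134, 0.004, 1.826]
force: [2.2, -1.1, 12.6]
width: 34.9
```

>>> arm_command --plan '[[[0.1, -9, 6.1], [0, 0, 0]], [[0.1, -8.5, 6.9], [0, 0, 0]], [[0.1, -7.8, 7.7], [0, 0, 0]], [[0.1, -7, 8.3], [0, 0, 0]], [[0.1, -6.2, 9], [0, 0, 0]]]'

```text
t: 28.12
tool_pos: [452.9, -199.5, 178.9]
tool_rot: [3.138, 0.004, 1.825]
force: [-0.9, -1.1, 11.5]
width: 35.0
```

Run:
```python
from h import *
st();wang()
c=read_camera("side");st()
cv2.imwrite("pics/s18.png",cv2.resize(c["image"][60:210,270:470],(780,585),interpolation=cv2.INTER_CUBIC))
```

```text
t 28.12 p [ 452.9 -199.5  178.9] r [3.138 0.004 1.825] F [-0.9 -1.1 11.5] w 35.0 j [-0.56  0.28 -0.45  0.84 -0.   -0.82]
top [[704.9, -243.7], [651.7, -40.5], [448.0, -93.3]]
  adj -30.33
  ang -30.35 mid [ 576.45 -168.5 ]
  adj -30.47
side [[703.1, -238.9], [475.8, -190.9], [649.8, -33.9], [446.1, -85.4]]
  adj 33.08
  adj -30.43
  ang -30.85 mid [ 574.6  -162.15]
  adj -2.94
  adj -30.81
t 28.27 p [ 452.1 -199.4  177.7] r [3.14  0.004 1.824] F [-1.1 -4.7  4.3] w 34.9 j [-0.56  0.28 -0.45  0.84 -0.   -0.82]
```

View pics/s18.png

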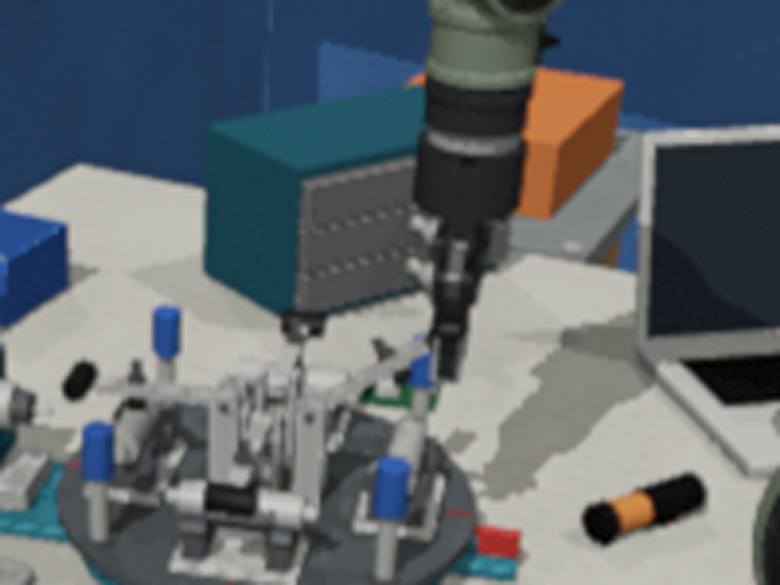

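>>> arm_command --plan '[[[0.2, -5.4, 9.5], [0, 0, 0]], [[0.2, -4.4, 10], [0, 0, 0]], [[0.2, -3.5, 10.3], [0, 0, 0]], [[0.2, -2.6, 10.6], [0, 0, 0]], [[0.2, -1.5, 9], [0, 0, 0]]]'

```text
t: 28.9
tool_pos: [436.0, -202.5, 128.5]
tool_rot: [3.138, 0.003, 1.825]
force: [-2.3, -3.9, 10.4]
width: 35.1
```

Run:
```python
from h import *
read_camera("top");st();wang()
c=read_camera("side");st()
cv2.imwrite("pics/s19.png",cv2.resize(c["image"][90:240,270:470],(780,585),interpolation=cv2.INTER_CUBIC))
```

```text
t 28.95 p [ 435.8 -202.   127.6] r [3.138e+00 2.000e-03 1.825e+00] F [ 1.7 -2.4  4.8] w 34.9 j [-0.59  0.32 -0.55  0.7   0.   -0.84]
top [[704.3, -245.1], [653.9, -41.8], [449.0, -92.2]]
  adj -31.08
  ang -30.92 mid [ 576.65 -168.65]
  adj -31.18
side [[701.9, -238.6], [495.3, -285.2], [651.4, -33.9], [446.6, -84.7]]
  adj -32.29
  adj -31.14
  ang -31.08 mid [ 574.25 -161.65]
  ang -31.85 mid [ 573.35 -159.55]
  adj -31.35
  adj -31.07
t 29.1 p [ 435.8 -201.9  127.9] r [3.139e+00 1.000e-03 1.826e+00] F [ 2.8 -2.3  1.1] w 34.9 j [-0.59  0.32 -0.54  0.7   0.   -0.84]
```

View pics/s19.png

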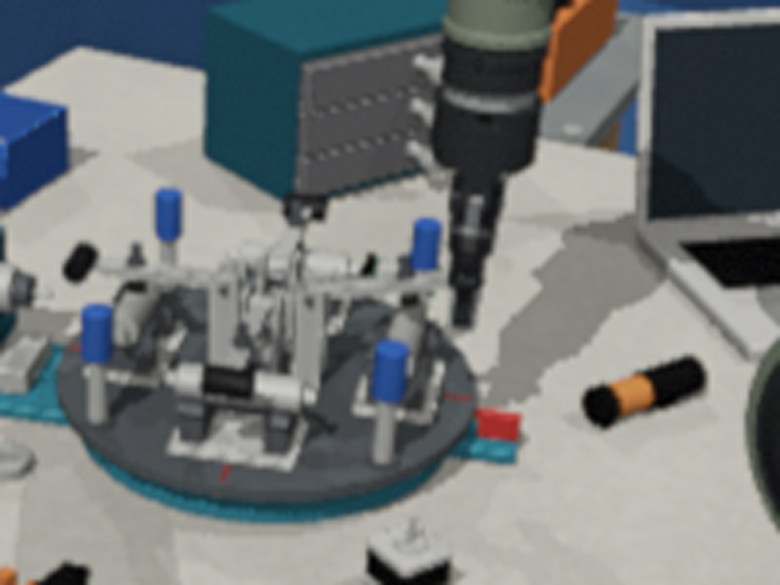

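The wheel is at −31.05° against a target of about −31.15°. Now I'll press the clamp down.

>>> arm_command --plan '[[[0, -0.5, 5], [0, 0, 0]], [[0, -0.3, 4], [0, 0, 0]], [[0, 0, 2], [0, 0, 0]], [[0, 0, 0], [0, 0, 0]]]'

```text
t: 29.6
tool_pos: [434.8, -201.9, 117.2]
tool_rot: [3.139, 0.001, 1.826]
force: [2.3, -2.5, 4.6]
width: 35.2
```

>>> arm_command --plan '[[[0, 0, 2], [0, 0, 0]], [[0, 0, 1], [0, 0, 0]], [[0, 0, 0], [0, 0, 0]]]'

```text
t: 29.98
tool_pos: [434.8, -201.9, 114.3]
tool_rot: [3.14, 0.001, 1.826]
force: [1.6, -1.9, 6.4]
width: 35.4
```

>>> arm_command --plan '[[[0, 0, 1], [0, 0, 0]], [[0, 0, 1], [0, 0, 0]], [[0, 0, 0], [0, 0, 0]]]'

```text
t: 30.35
tool_pos: [434.7, -202.0, 112.4]
tool_rot: [3.14, 0.001, 1.825]
force: [0.2, -1.4, 7.6]
width: 34.9
```

>>> arm_command --plan '[[[0, 0, 1], [0, 0, 0]], [[0, 0, 1], [0, 0, 0]], [[0, 0, 0], [0, 0, 0]]]'

```text
t: 30.72
tool_pos: [434.8, -202.0, 110.4]
tool_rot: [3.139, 0.001, 1.825]
force: [1.2, -2.6, 7.1]
width: 35.0
```

Run:
```python
from h import *
c=read_camera("side");st()
cv2.imwrite("pics/s20.png",cv2.resize(c["image"][120:210,330:450],(780,585),interpolation=cv2.INTER_CUBIC))
```

```text
t 30.77 p [ 434.8 -202.   110.4] r [3.139e+00 1.000e-03 1.825e+00] F [ 0.1 -2.5  7.2] w 35.0 j [-0.59  0.34 -0.57  0.66  0.   -0.84]
```

View pics/s20.png

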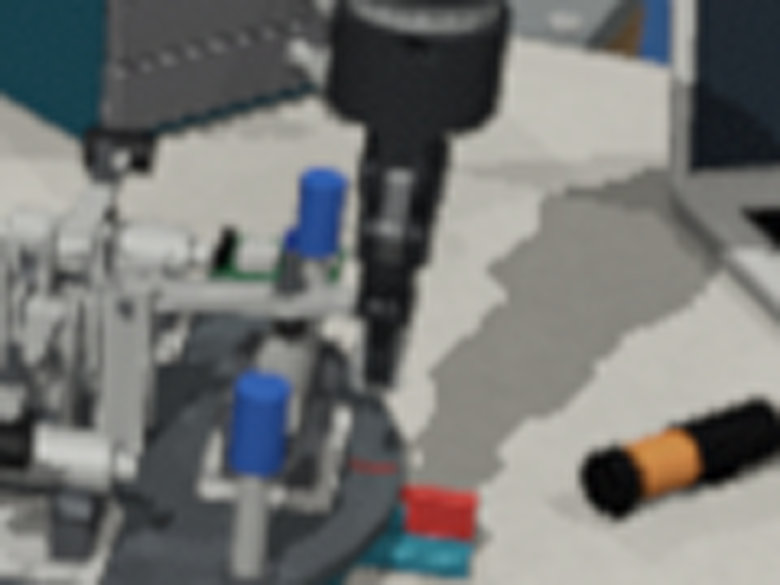

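>>> arm_command --plan '[[[0, 0, 1], [0, 0, 0]], [[0, 0, 1], [0, 0, 0]], [[0, 0, 1], [0, 0, 0]], [[0, 0, 0], [0, 0, 0]]]'

```text
t: 31.28
tool_pos: [434.9, -202.0, 107.4]
tool_rot: [3.139, 0.001, 1.825]
force: [1.2, -2.4, 7.9]
width: 34.9
```

>>> arm_command --plan '[[[0, 0, 1], [0, 0, 0]], [[0, 0, 1], [0, 0, 0]], [[0, 0, 1], [0, 0, 0]], [[0, 0, 0], [0, 0, 0]]]'

```text
t: 31.78
tool_pos: [435.1, -201.9, 104.5]
tool_rot: [3.139, 0.001, 1.826]
force: [2.5, -1.5, 7.0]
width: 35.0
```

Run:
```python
from h import *
c=read_camera("side");st()
cv2.imwrite("pics/s21.png",cv2.resize(c["image"][120:210,330:450],(780,585),interpolation=cv2.INTER_CUBIC))
```

```text
t 31.82 p [ 435.1 -201.9  104.5] r [3.139e+00 1.000e-03 1.826e+00] F [ 2.1 -1.1  7.1] w 34.8 j [-0.59  0.35 -0.57  0.64  0.   -0.84]
```

View pics/s21.png

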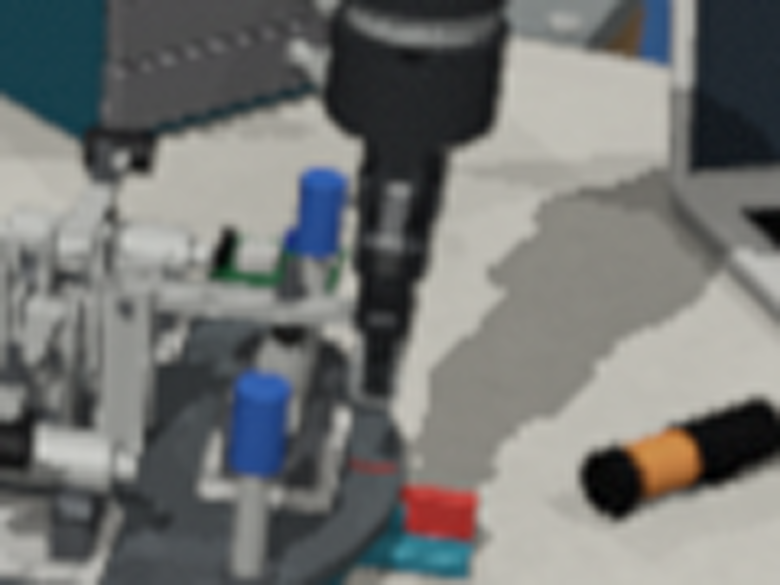

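```bash
cat >> h.py <<'E'
def proj(c,w):
    K=c["camera_matrix"];T=c["world_from_camera"];p=T[:3,:3].T@(np.array(w)-T[:3,3]);p=p*[1,-1,-1]
    q=K@p;return np.array([q[1]/q[2],q[0]/q[2]])
E
python3 - <<'E'
from h import *
st()
c=read_camera("side")
ctr=np.array([577.5,-166]);a=np.radians(13.9+180);d=np.array([np.cos(a),np.sin(a)])
def z(p): return ((p-[120,330])*6.5).round()[::-1]
for th in(0,0.1,0.2,0.3):
    for L in(0,72,100,117):
        w=[*(ctr+d*(33+L*np.cos(th))),117+L*np.sin(th)]
        print(th,L,z(proj(c,w)),end=" ")
    print()
print("tool",z(proj(c,observe()["tool_pos"])))
W=cloud(c);uu=(W[...,:2]-ctr)@d;vv=(W[...,:2]-ctr)@np.array([-d[1],d[0]])
for lo in range(40,150,10):
    m=(uu>lo)&(uu<lo+10)&(abs(vv)<14)&(W[...,2]>102)&(W[...,2]<170)
    if m.sum()>2: print(lo,m.sum(),np.percentile(W[...,2][m],[10,50,90]).round(1))
E
```

```text
t 31.82 p [ 435.1 -201.9  104.5] r [3.139e+00 1.000e-03 1.826e+00] F [ 2.1 -1.1  7.1] w 34.8 j [-0.59  0.35 -0.57  0.64  0.   -0.84]
0 0 [127. 288.] 0 72 [285. 308.] 0 100 [347. 315.] 0 117 [385. 320.] 
0.1 0 [127. 288.] 0.1 72 [285. 293.] 0.1 100 [348. 295.] 0.1 117 [386. 296.] 
0.2 0 [127. 288.] 0.2 72 [284. 279.] 0.2 100 [347. 275.] 0.2 117 [385. 272.] 
0.3 0 [127. 288.] 0.3 72 [282. 264.] 0.3 100 [343. 254.] 0.3 117 [381. 249.] 
tool [375. 343.]
40 20 [104.8 120.3 124.7]
50 18 [113.6 119.  122.2]
60 16 [112.  119.8 121.5]
70 18 [116.  120.3 122.4]
80 16 [114.7 120.7 123.9]
90 16 [114.6 119.8 124.2]
100 42 [107.4 122.3 138.3]
110 25 [106.8 122.5 129.3]
120 19 [113.6 121.2 123.7]
130 9 [118.2 122.7 124.7]
```

The arm is level (its top is at z≈121–122), but the pads have slid down the bar, since the TCP is at 104. I'll let go, close the fingers and push from above with the tips.

>>> arm_command --plan '[[[0, 0, 0], [0, 0, 0]], [[0, 0, 0], [0, 0, 0]], [[0, 0, -20], [0, 0, 0]], [[0, 0, -25], [0, 0, 0]], [[0, 0, -20], [0, 0, 0]]]' --grip 75

```text
t: 32.5
tool_pos: [432.8, -200.9, 168.6]
tool_rot: [-3.14, -0.002, 1.826]
force: [-0.0, -0.3, 0.2]
width: 63.9
```

>>> arm_command --plan '[[[0, 0, 0], [0, 0, 0]], [[0, 0, 0], [0, 0, 0]], [[0, 0, 0], [0, 0, 0]], [[0, 0, 0], [0, 0, 0]], [[0, 0, 0], [0, 0, 0]]]' --grip 0

```text
t: 33.12
tool_pos: [433.5, -201.5, 168.1]
tool_rot: [-3.141, -0.0, 1.826]
force: [-0.3, 0.1, 0.2]
width: -0.3
```

Run:
```python
from h import *
st();wang()
c=read_camera("side")
cv2.imwrite("pics/s22.png",cv2.resize(c["image"][120:210,330:450],(780,585),interpolation=cv2.INTER_CUBIC))
W=cloud(c);H=hsv(c)
ctr=np.array([577.5,-166]);a=np.radians(13.9+180);d=np.array([np.cos(a),np.sin(a)])
uu=(W[...,:2]-ctr)@d;vv=(W[...,:2]-ctr)@np.array([-d[1],d[0]])
m=(uu>120)&(uu<180)&(abs(vv)<35)&(W[...,2]>95)&(W[...,2]<133)&(H[...,2]<70)
print("grip u",np.percentile(uu[m],[2,50,98]),"v",np.percentile(vv[m],[2,50,98]),"z",np.percentile(W[...,2][m],[2,50,98]),m.sum())
p=observe()["tool_pos"];print("tool u,v",(p[:2]-ctr)@d,(p[:2]-ctr)@np.array([-d[1],d[0]]))
```

```text
t 33.12 p [ 433.5 -201.5  168.1] r [-3.141 -0.     1.826] F [-0.3  0.1  0.2] w -0.3 j [-0.59  0.27 -0.5   0.81  0.   -0.84]
top [[703.1, -245.0], [653.5, -42.3], [448.8, -91.8]]
  adj -31.25
  ang -31.07 mid [ 575.95 -168.4 ]
  adj -31.41
side [[702.9, -240.6], [496.3, -289.1], [651.7, -33.9], [447.2, -83.6]]
  adj -31.79
  adj -31.09
  ang -31.55 mid [ 575.05 -162.1 ]
  ang -31.34 mid [ 574.  -161.5]
  adj -31.56
  adj -31.34
grip u [143.76170775 151.1049759  159.06315067] v [-21.29324517 -15.08491938   9.60818585] z [114.40872133 127.502865   131.28922182] 51
tool u,v 148.17235337705105 -0.05639717902934703
```

View pics/s22.png

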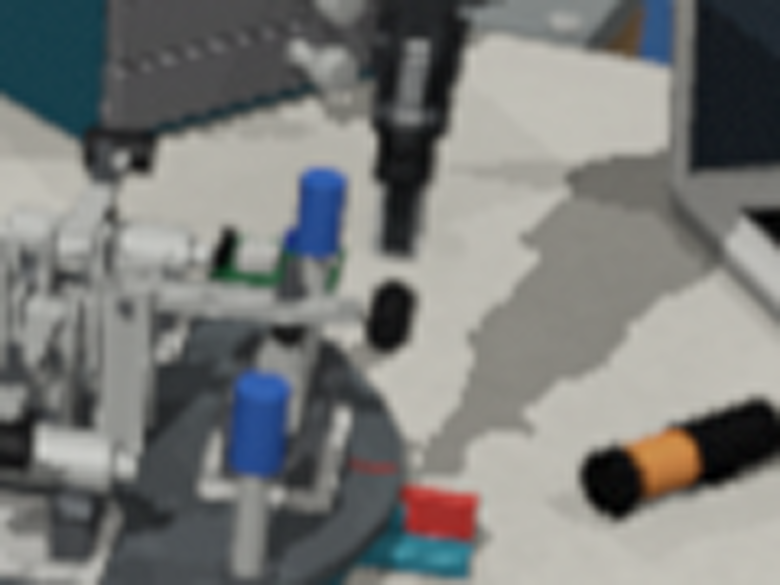

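The clamp lies level with its grip at zoom px (392,315), and the closed fingertips are directly above it. Pushing down.

>>> arm_command --plan '[[[0, -1, 8], [0, 0, 0]], [[0, -0.5, 6], [0, 0, 0]], [[0, 0, 4], [0, 0, 0]], [[0, 0, 2], [0, 0, 0]], [[0, 0, 0], [0, 0, 0]]]'

```text
t: 33.9
tool_pos: [432.2, -201.9, 148.4]
tool_rot: [-3.142, -0.0, 1.826]
force: [-0.3, 0.2, 0.2]
width: -0.2
```

>>> arm_command --plan '[[[0, 0, 2], [0, 0, 0]], [[0, 0, 2], [0, 0, 0]], [[0, 0, 0], [0, 0, 0]]]'

```text
t: 34.28
tool_pos: [432.2, -202.1, 144.6]
tool_rot: [-3.141, 0.0, 1.826]
force: [-0.9, -0.3, 3.3]
width: -0.2
```

>>> arm_command --plan '[[[0, 0, 1], [0, 0, 0]], [[0, 0, 1], [0, 0, 0]], [[0, 0, 0], [0, 0, 0]]]'

```text
t: 34.65
tool_pos: [432.3, -202.6, 144.0]
tool_rot: [-3.141, 0.002, 1.826]
force: [-5.6, 0.4, 16.0]
width: 0.4
```

>>> arm_command --plan '[[[0, 0, 1], [0, 0, 0]], [[0, 0, 1], [0, 0, 0]], [[0, 0, 0], [0, 0, 0]]]'

```text
t: 35.02
tool_pos: [432.7, -203.9, 143.5]
tool_rot: [-3.141, 0.006, 1.825]
force: [-9.2, 0.5, 27.5]
width: 0.1
```

>>> arm_command --plan '[[[0, 0, 1], [0, 0, 0]], [[0, 0, 0.5], [0, 0, 0]], [[0, 0, 0], [0, 0, 0]], [[0, 0, 0], [0, 0, 0]]]'

```text
t: 35.52
tool_pos: [432.9, -204.8, 143.2]
tool_rot: [-3.142, 0.008, 1.825]
force: [-12.1, -1.3, 37.0]
width: 0.1
```

Run:
```python
from h import *
st();wang()
```

```text
t 35.52 p [ 432.9 -204.8  143.2] r [-3.142  0.008  1.825] F [-12.1  -1.3  37. ] w 0.1 j [-0.59  0.3  -0.53  0.74 -0.01 -0.85]
top [[705.2, -242.7], [651.4, -40.4], [447.3, -94.4]]
  adj -30.11
  ang -29.9 mid [ 576.25 -168.55]
  adj -30.18
side [[703.7, -236.9], [499.8, -291.2], [649.1, -31.7], [445.8, -87.1]]
  adj -30.09
  adj -30.1
  ang -30.15 mid [ 574.75 -162.  ]
  ang -29.91 mid [ 574.45 -161.45]
  adj -30.18
  adj -29.76
```

Pressed with 37 N, but that dragged the wheel +1.2°. I'll shift it back sideways while still in contact.

>>> arm_command --plan '[[[2, 0, 0], [0, 0, 0]], [[2, 0, 0], [0, 0, 0]], [[0, 0, 0], [0, 0, 0]], [[0, 0, 0], [0, 0, 0]]]'

```text
t: 36.12
tool_pos: [432.3, -202.1, 143.3]
tool_rot: [-3.141, 0.011, 1.824]
force: [-11.9, -4.3, 33.8]
width: -0.1
```

Run:
```python
from h import *
st();wang()
```

```text
t 36.12 p [ 432.3 -202.1  143.3] r [-3.141  0.011  1.824] F [-11.9  -4.3  33.8] w -0.1 j [-0.59  0.29 -0.54  0.73 -0.01 -0.84]
top [[703.3, -245.0], [653.6, -41.9], [449.2, -92.4]]
  adj -31.25
  ang -30.99 mid [ 576.25 -168.7 ]
  adj -31.12
side [[701.5, -238.4], [497.0, -289.9], [652.1, -34.3], [446.6, -84.8]]
  adj -30.86
  adj -31.39
  ang -31.07 mid [ 574.05 -161.6 ]
  ang -31.25 mid [ 574.55 -162.1 ]
  adj -31.19
  adj -31.19
```

>>> arm_command --plan '[[[-2, 0, -20], [0, 0, 0]], [[0, 0, -30], [0, 0, 0]], [[0, -30, -40], [0, 0, 0]], [[0, -50, -30], [0, 0, 0]], [[0, 0, 0], [0, 0, 0]]]'

```text
t: 36.85
tool_pos: [353.5, -221.2, 261.0]
tool_rot: [3.139, 0.003, 1.823]
force: [1.0, 1.1, -0.1]
width: -0.3
```

Run:
```python
from h import *
st();wang();wang()
for n in("top","side"):
    c=read_camera(n)
    cv2.imwrite(f"pics/{n}23.png",cv2.resize(c["image"][120:250,300:470],(780,596),interpolation=cv2.INTER_CUBIC))
    if n=="top": cv2.imwrite("pics/z23.png",cv2.resize(c["image"][215:265,365:425],(720,600),interpolation=cv2.INTER_NEAREST))
    W=cloud(c);ctr=np.array([577.5,-166]) if n=="side" else np.array([576.4,-168.5]);a=np.radians(13.9+180);d=np.array([np.cos(a),np.sin(a)])
    uu=(W[...,:2]-ctr)@d;vv=(W[...,:2]-ctr)@np.array([-d[1],d[0]])
    for lo in range(40,160,10):
        m=(uu>lo)&(uu<lo+10)&(abs(vv)<7)&(W[...,2]>100)&(W[...,2]<170)
        if m.sum()>2: print(n,lo,m.sum(),np.percentile(W[...,2][m],[50,90]).round(1))
```

```text
t 36.85 p [ 353.5 -221.2  261. ] r [3.139e+00 3.000e-03 1.823e+00] F [ 1.   1.1 -0.1] w -0.3 j [-0.74  0.07 -0.49  1.01  0.   -0.99]
top [[703.0, -244.6], [653.7, -42.5], [499.4, -295.7], [449.3, -92.0]]
  adj -31.29
  adj -30.91
  ang -31.03 mid [ 576.15 -168.3 ]
  ang -31.36 mid [ 576.55 -169.1 ]
  adj -31.39
  adj -31.18
side [[702.1, -238.7], [496.5, -289.1], [652.2, -35.1], [447.2, -84.6]]
  adj -31.23
  adj -31.23
  ang -31.16 mid [ 574.65 -161.65]
  ang -31.51 mid [ 574.35 -162.1 ]
  adj -31.45
  adj -31.43
top [[703.2, -245.0], [653.4, -42.8], [499.6, -296.1], [449.2, -92.0]]
  adj -31.16
  adj -30.91
  ang -31.06 mid [ 576.2 -168.5]
  ang -31.27 mid [ 576.5  -169.45]
  adj -31.45
  adj -31.13
side [[702.0, -239.0], [496.6, -289.9], [651.6, -34.3], [446.9, -84.4]]
  adj -31.08
  adj -31.17
  ang -31.22 mid [ 574.45 -161.7 ]
  ang -31.23 mid [ 574.1 -162.1]
  adj -31.4
  adj -31.25
top 40 14 [120.5 123.5]
top 50 19 [121.8 124. ]
top 60 17 [120.1 121.8]
top 70 17 [120.9 124.3]
top 80 16 [121.8 123.7]
top 90 17 [121.3 125.3]
top 100 21 [129.3 139.6]
top 110 19 [120.3 125.1]
top 120 16 [120.5 122.9]
top 130 12 [120.8 122.6]
top 140 19 [124.4 127.8]
top 150 18 [125.  128.6]
side 40 9 [119.8 121.2]
side 50 9 [119.6 120.3]
side 60 12 [118.5 121.3]
side 70 10 [119.5 120.7]
side 80 15 [117.5 120.5]
side 90 13 [120.  121.6]
side 100 32 [120.5 135.2]
side 110 17 [119.4 127.6]
side 120 14 [117.9 121.3]
side 130 9 [119.2 121. ]
side 140 6 [123.9 124.5]
side 150 9 [124.8 126.1]
```

View pics/top23.png

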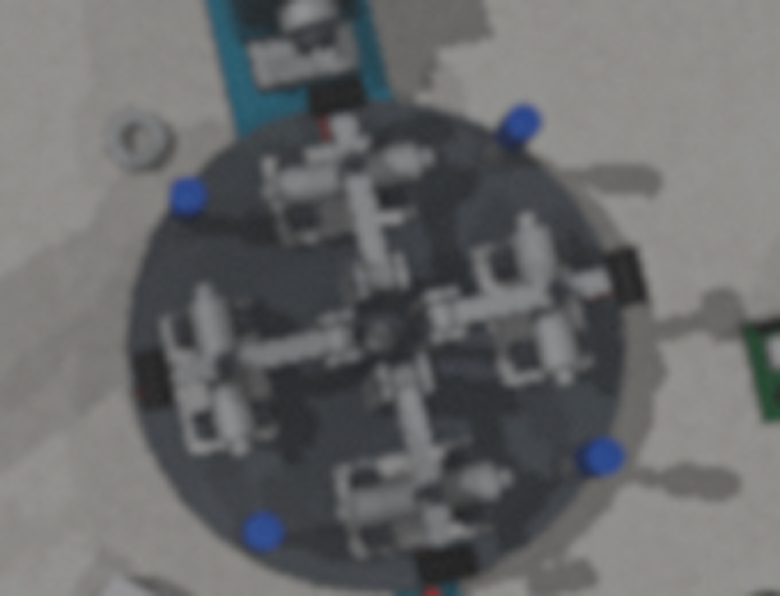

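View pics/side23.png

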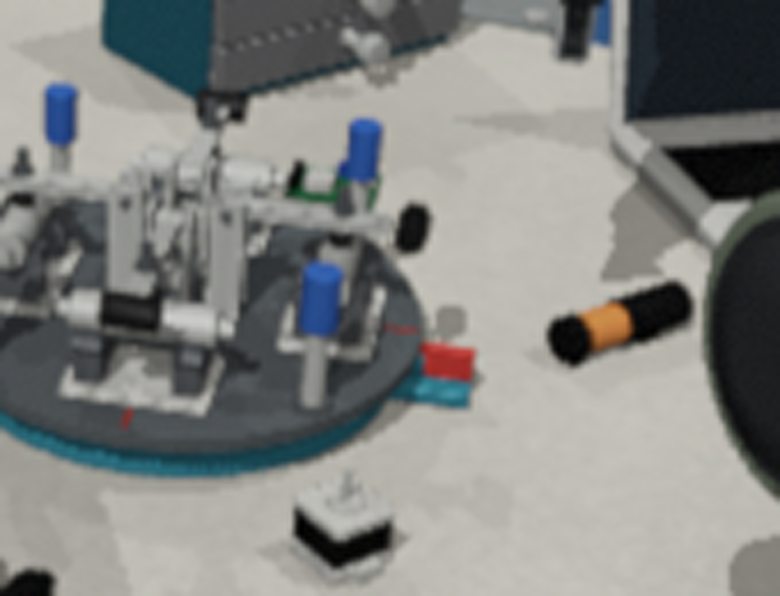

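View pics/z23.png

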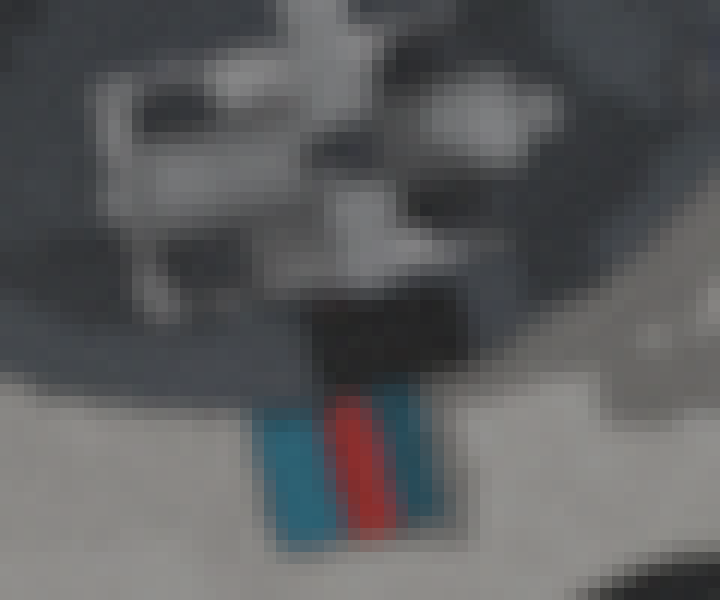

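Run:
```python
from h import *
c=read_camera("side");cv2.imwrite("pics/final.png",c["image"]);st();print(sign_off())
```

```text
t 37.2 p [ 354.7 -219.7  258.1] r [-3.141e+00 -1.000e-03  1.827e+00] F [ 0.7  0.1 -0.1] w -0.4 j [-0.73  0.07 -0.49  1.01  0.   -0.99]
the job is handed in; nothing more can be done
None
```

View pics/final.png

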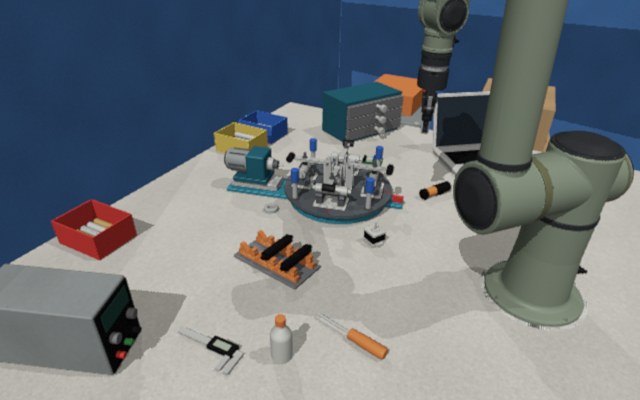

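I loaded the blank into the drilling fixture, clamped it and handed the job in at about 37 s.

- **Wheel:** I turned it about 120° clockwise by a grip post, so the empty nest faces the red pointer. Seating the blank and pressing the clamp each shifted it, by about 0.5° and 1.2°, and I turned it back both times. The last check has the posts at about −31.2° against a target of about −31.15°. That target comes from the cameras and is good to roughly 0.3–0.5°.
- **Blank:** I lowered it until the V-blocks took the load (about 22 N briefly), eased off to about 5 N and let go. It sits in both V-blocks. After letting go it measured about 1–1.5 mm off centre lengthways, near the limit of the camera accuracy, and I left it there.
- **Clamp:** My grip on the clamp bar slid about 12 mm while shutting it. I let go and pushed it down from above with closed fingertips, at 37 N. In the last pictures the arm lies level (its top about 120–122 mm above the table) and stayed down after I backed off. I had no way to measure the pressure left on the blank.
- **Everything else:** In the last picture the black shafts and the other things on the table look unmoved. The robot is clear of everything.

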